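# Unload the cured bush from a weighted bonding jig

### The job

The steel bush in the bonding jig has cured: first stand the two weights upright on the black mat with the orange border, then lay the pressure plate flat beside them on that mat, handle up, and stand the steel bush on its flange in the blue tray. Then lower the plate back over its two dowel pins, the same way round and fully down, and only then put each weight back on the plate where it stood at the start. The brass bush stays in its nest all the while.

Things in the scene. Friction and masses are not known exactly. Their poses are not given: they have to be found in the camera images.
- jig: Bonding jig, fixed: blue base 200 x 104 x 12 mm, x along its length. Origin: centre of the underside. Dark pad at each end, top 24 mm above the origin; in it at x = +-78, y = 0 mm a dowel pin, 8 mm thick, bullet nose, tip 40 mm above the origin. Two round nests at x = +-45, y = +24 mm, floor 12 mm above the origin, 38 mm wide inside a 3 mm lip, hold the bushes.
- plate: Loose aluminium plate 176 x 96 x 6 mm, 0.35 kg. Origin: centre of underside; at first on the pads, frame in line with the jig's. 11 mm holes at x = +-78, y = 0 for the dowels; 30 mm windows at x = +-45, y = 24 round the bushes' barrels. Handle bar at the middle, 12 mm along x, 66 along y, 30 to 46 mm above the origin. Weights stand on top (6 mm up) at x = +-52, y = -26.
- weight_brass: Brass weight, 34 mm diameter for its lower 34 mm, above that a 20 mm knob, 50 mm tall in all, about 0.25 kg, loose, upright. Origin: centre of its underside. Either weight may stand at either end of the plate.
- weight_black: Black weight, of the same shape and size as the brass one (34 mm diameter, 50 mm tall, about 0.25 kg), loose, upright. Origin: centre of its underside.
- bush_steel: Steel-grey flanged bush, the cured one, loose: flange of 34 mm diameter and 9 mm thick below, barrel of 20 mm diameter above it, 31 mm tall in all, about 0.08 kg. Origin: centre of its underside. It stands in one of the two nests; its barrel shows through a window of the plate and stands 13 mm above the plate's top.
- bush_brass: Brass flanged bush of the same shape and size as the steel one, loose, in the other nest; it stays there.
- mat: Parking mat, fixed: black rubber, 200 x 190 mm (x by y), with an orange line round the border, top 3 mm above its origin, which is the centre of the underside.
- tray: Blue open tray, fixed, about 200 x 165 mm, walls up to 22 mm high, floor 3 mm above its origin, which is the centre of the underside; its walls stand slightly turned against its axes, the floor is clear at least within x = +-80, y = +-60 mm.
- check_fixture: Gauge fixture with a dial on a blue foot, a fixed bystander and obstacle: about 122 x 206 mm on the bench and 183 mm tall. Origin: on the bench within its foot. Carry things over it with room to spare, or round it.
There are look-alikes about, which are no part of the job. Leave any purple look-alike of the weight_brass alone.

How it is judged:
On the way, in this order (a step that is already met when the one before it is completed fails the run):
1. both weights stand upright on the mat, let go, while the plate is still in place on the jig (x of weight_brass in the frame of mat between -0.1 and 0.1 m and y of weight_brass in the frame of mat between -0.095 and 0.095 m and z of weight_brass in the frame of mat between 0 and 0.012 m and angle between each of weight_brass, weight_black's own z axis and vertical below 0.1 rad and linear speed of each of weight_brass, weight_black below 0.02 m/s and contact force between the fingers and weight_brass below 0.1 N and x of weight_black in the frame of mat between -0.1 and 0.1 m and y of weight_black in the frame of mat between -0.095 and 0.095 m and z of weight_black in the frame of mat between 0 and 0.012 m and contact force between the fingers and weight_black below 0.1 N and distance of plate from where it was at the start of the episode below 0.005 m and angle between plate's own z axis and vertical below 0.06 rad), for 0.2 s.
2. the plate lies flat on the mat, handle up, let go, and the weights still stand there (x of plate in the frame of mat between -0.07 and 0.07 m and y of plate in the frame of mat between -0.07 and 0.07 m and z of plate in the frame of mat between 0 and 0.012 m and angle between plate's own z axis and vertical below 0.06 rad and linear speed of each of plate, weight_brass, weight_black below 0.02 m/s and contact force between the fingers and plate below 0.1 N and x of weight_brass in the frame of mat between -0.1 and 0.1 m and y of weight_brass in the frame of mat between -0.095 and 0.095 m and z of weight_brass in the frame of mat between 0 and 0.012 m and angle between each of weight_brass, weight_black's own z axis and vertical below 0.1 rad and contact force between the fingers and weight_brass below 0.1 N and x of weight_black in the frame of mat between -0.1 and 0.1 m and y of weight_black in the frame of mat between -0.095 and 0.095 m and z of weight_black in the frame of mat between 0 and 0.012 m and contact force between the fingers and weight_black below 0.1 N), for 0.2 s.
3. the steel bush stands upright on the tray's floor, let go, while the plate lies on the mat (x of bush_steel in the frame of tray between -0.09 and 0.09 m and y of bush_steel in the frame of tray between -0.078 and 0.078 m and z of bush_steel in the frame of tray between 0.0015 and 0.01 m and angle between bush_steel's own z axis and vertical below 0.1 rad and linear speed of each of bush_steel, plate below 0.02 m/s and contact force between the fingers and bush_steel below 0.1 N and x of plate in the frame of mat between -0.07 and 0.07 m and y of plate in the frame of mat between -0.07 and 0.07 m and z of plate in the frame of mat between 0 and 0.012 m and angle between plate's own z axis and vertical below 0.06 rad and contact force between the fingers and plate below 0.1 N), for 0.2 s.
4. the plate is back on its dowels, fully down, and let go, before the weights return (all of step 1 and linear speed of plate below 0.02 m/s and contact force between the fingers and plate below 0.1 N), for 0.2 s.
At the end, for the whole second after the job is handed in: Plate back on both dowels, fully down (within 5 mm of its start, level); each weight upright within 12 mm of where it stood at the start; steel bush upright on the tray floor; brass bush in its nest within 6 mm of its start; all let go and at rest (distance of each of weight_brass, weight_black from where it was at the start of the episode below 0.012 m and angle between each of weight_brass, weight_black, bush_steel, bush_brass's own z axis and vertical below 0.1 rad and linear speed of each of weight_brass, weight_black, plate, bush_steel, bush_brass below 0.02 m/s and contact force between the fingers and weight_brass below 0.1 N and contact force between the fingers and weight_black below 0.1 N and distance of plate from where it was at the start of the episode below 0.005 m and angle between plate's own z axis and vertical below 0.06 rad and contact force between the fingers and plate below 0.1 N and x of bush_steel in the frame of tray between -0.09 and 0.09 m and y of bush_steel in the frame of tray between -0.078 and 0.078 m and z of bush_steel in the frame of tray between 0.0015 and 0.01 m and contact force between the fingers and bush_steel below 0.1 N and distance of bush_brass from where it was at the start of the episode below 0.006 m); the robot touches nothing.
It fails at once if the brass bush is taken or knocked out of its nest (distance of bush_brass from where it was at the start of the episode above 0.015 m).
It fails at once if a weight is knocked over (angle between any of weight_brass, weight_black's own z axis and vertical above 0.8 rad).
It also fails if it takes over 152 s, if anything falls off the work surface, if the arm or the gripper's body presses on something with over 40 N, if the wrist force passes 120 N, or if a joint passes its speed limit or range.

### The arm

A 6-joint arm with a two-finger parallel gripper is mounted at the origin on a cart in front of the work surface, level with it; the furniture and walls round the work are solid. World frame = base frame: x ahead of the robot, y to its left, z up, the work surface at z = 0. Lengths are in m, angles in rad, forces in N, time in s.
With the tool pointing down it reaches from about 0.4 to 0.925 m from the base axis. Payload 3.4 kg.
Tool frame: the origin (TCP) lies on the front face of the gripper's body, between the roots of the fingers; the fingertips stand 73 mm ahead of it and the grasp point (between the pads) lies 54 mm ahead of it (manip.hold_point_z is the distance from the TCP to the grasp point, in m); z points along the fingers, y is the line along which they close (so a half turn about z gives the same grasp; the last joint's range is limited). The gripper opens to 85 mm and grips with 20 to 120 N. Pads are 22 mm wide; open, the fingers measure 114 mm over their backs; the gripper's body (76 mm by 85 mm) begins 54 mm behind the grasp point. The pads swing forward as they close: fully open they stand 13 mm farther back than shut.
Start: joints at [-1.224, 0.307, 1.506, -0, 1.328, -0.073], TCP at [0.234, -0.525, 0.304] pointing down, gripper open.
Joint ranges: [-3.12, 3.12], [-1.05, 2.28], [0.14, 2.33], [-1.42, 4.57], [0.1, 2.73], [-2.68, 2.68]. Speed limits (rad/s): [2.57, 2.57, 3.14, 3.14, 3.14, 3.14].

### API

Orientations are given as a 3x3 rotation matrix whose columns are the frame's x, y, z axes.
In Python, from station import manip gives the robot as it stands.
- The arm moves only by the tool carry_out, never from a script. Its argument "steps" is a list of rows, each a list of 6 numbers: the shift along the tool's x, y, z normalised to -1 to 1, where 1 is 0.025 m, then the turn, a rotation vector about the tool's x, y, z normalised to -1 to 1, where 1 is 0.1 rad. In form: [[dx, dy, dz, rx, ry, rz], ...]. A call has 1 to 5 rows; each row shifts and turns the commanded pose from where the row before left it, along the tool's axes as they then stand; what a row does not reach is not made up. A row lasts 1/12 s, in which the tool goes at most 41.7 mm and 7.16 degrees, less where a joint would pass 70% of its speed; a pose out of reach is approached as far as the arm can. A call with a number of a shift or a turn outside -1 to 1 is refused whole. A call with a gripper value outside its range is refused whole. "fingers" is the opening, from -1 (shut) to 1 (fully open), set as the call begins (left out, the last holds). The fingers move at their own pace and stop on an object; "force" is the grip in N (left out, the last holds). Time passes only in rows, so rows that do not move let the fingers close. It gives the time, the measured TCP pose, the force, the opening and the grip force at its end, in the units of the state.
- manip.observe(): the state, without advancing time (a new reading comes with each control period).
- manip.snapshot(name): name is "scene" or "top"; returns a dict with "color" (400x640x3 uint8, red, green, blue), "mtx" (3x3 intrinsics, pixels), "cam_to_world" (4x4, takes a point from camera to world coordinates). Camera axes: x right, y up, looking along -z (the intrinsics and any distortion apply to the point x, -y, -z); pixel columns grow to the right and rows downward; lengths in m; the calibration is good to about 2 mm. A picture is of the moment at which its call begins. There is no depth.
- manip.hand_in(): hands the job in; it is judged then, once.
The state is a dict: "clock": time; "joints": joint angles; "qd": joint speeds; "effort": joint torques, N m; "tcp_pos": TCP position; "ee_rot": TCP orientation; "force": force on the tool from outside, world axes, zero at the start; "torque": the same for the moment, N m; "gripper_width": opening from 0.0 (shut) to 1.0 (fully open); "grasp_force": force on a finger pad.
Only numpy, scipy, OpenCV 4.12 (cv2) and the standard library are available. Lean on these libraries where they do the work, as an engineer would, in place of code of your own. Each camera call takes 0.05 s, during which the arm holds its last target. There are 200 camera calls.

## Working session

There is one attempt and no reset: what is moved stays moved. The work goes in short steps, Python scripts to look and compute and a tool call to move; the robot and the scene stay as the last step left them, time stands still between calls to the robot, and variables do not carry over. Pictures are saved under pics/ and viewed, at most 16 in all, crops included, and the job is handed in when it is done.

Besides the shell and the picture viewer there is one more tool, called after "Call:" by a JSON object that holds its "op" and its "data". carry_out: Moves the arm, as the interface text tells. Its arguments: {"type":"object","properties":{"steps":{"type":"array"},"fingers":{"type":"number"},"force":{"type":"number"}},"required":["steps"]}

```bash
mkdir -p pics; ls
python3 - <<'E'
from station import manip
import cv2,numpy as np
np.set_printoptions(precision=4,suppress=True)
for n in("scene","top"):
    s=manip.snapshot(n); cv2.imwrite(f"pics/{n}0.png",s["color"][:,:,::-1]); print(n,s["mtx"],s["cam_to_world"],[k for k in s])
o=manip.observe();print(o)
E
```

```text
pics
scene [[430.7112   0.     317.0272]
 [  0.     430.7112 200.8587]
 [  0.       0.       1.    ]] [[-0.7318  0.3707 -0.5719 -0.1185]
 [-0.6812 -0.4225  0.5978  0.643 ]
 [-0.02    0.8271  0.5617  0.6483]
 [ 0.      0.      0.      1.    ]] ['color', 'mtx', 'cam_to_world']
top [[374.8836   0.     312.7499]
 [  0.     374.8836 199.9756]
 [  0.       0.       1.    ]] [[ 0.0281  0.9989 -0.037   0.4373]
 [-0.9996  0.0278 -0.0066  0.0093]
 [-0.0056  0.0372  0.9993  1.1149]
 [ 0.      0.      0.      1.    ]] ['color', 'mtx', 'cam_to_world']
{'clock': 0.1, 'joints': array([-1.2245,  0.3075,  1.5075, -0.    ,  1.3284, -0.0735]), 'qd': array([-0.0019, -0.0022, -0.004 , -0.0001,  0.0007, -0.0009]), 'effort': array([  0.0005, -45.8527, -25.2607,  -0.0001,   0.0056,   0.    ]), 'tcp_pos': array([ 0.2342, -0.5246,  0.3031]), 'ee_rot': array([[ 0.9132,  0.4076, -0.0006],
       [ 0.4076, -0.9132,  0.0017],
       [ 0.0001, -0.0018, -1.    ]]), 'force': array([-0.9009, -0.2961, -0.8455]), 'torque': array([ 0.0182, -0.0374,  0.067 ]), 'grasp_force': 0.0, 'gripper_width': 0.9996347862296372}
```

View pics/scene0.png

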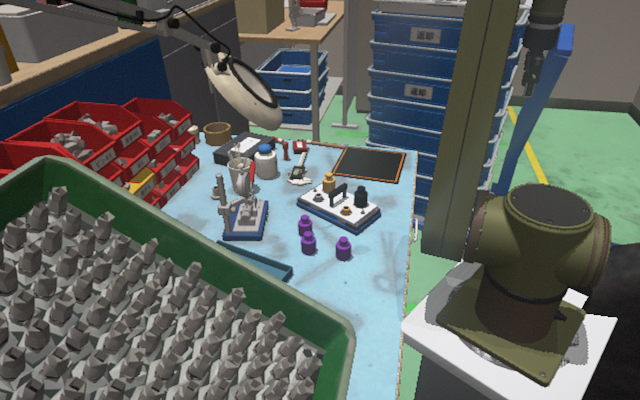

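View pics/top0.png

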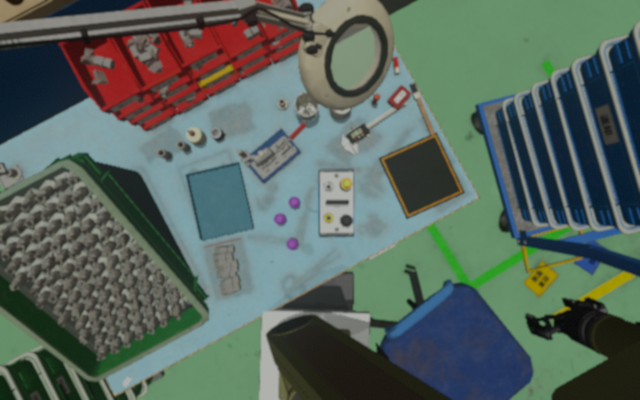

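```bash
cat > h.py <<'E'
import cv2,numpy as np
np.set_printoptions(precision=4,suppress=True)
def proj(s,P):
    P=np.atleast_2d(P);T=np.linalg.inv(s["cam_to_world"]);c=P@T[:3,:3].T+T[:3,3]
    c=c*[1,-1,-1];u=c@s["mtx"].T;return u[:,:2]/u[:,2:]
def ray(s,uv):
    d=np.linalg.inv(s["mtx"])@[uv[0],uv[1],1];d=d*[1,-1,-1];M=s["cam_to_world"];return M[:3,3],M[:3,:3]@d
def atz(s,uv,z):
    o,d=ray(s,uv);return o+d*(z-o[2])/d[2]
def tri(s1,u1,s2,u2):
    A=[];b=[]
    for s,u in((s1,u1),(s2,u2)):
        o,d=ray(s,u);d=d/np.linalg.norm(d);Q=np.eye(3)-np.outer(d,d);A.append(Q);b.append(Q@o)
    A=np.vstack(A);b=np.hstack(b);p=np.linalg.lstsq(A,b,rcond=None)[0];return p,np.linalg.norm(A@p-b)
def crop(img,x0,y0,w,h,k):
    return cv2.resize(img[y0:y0+h,x0:x0+w],None,fx=k,fy=k,interpolation=cv2.INTER_CUBIC)[:,:,::-1]
E
python3 - <<'E'
from station import manip
from h import *
a=manip.snapshot("scene");b=manip.snapshot("top")
np.save("s0.npy",a,allow_pickle=True);np.save("t0.npy",b,allow_pickle=True)
A=crop(a["color"],285,140,130,100,6);cv2.imwrite("pics/c1.png",A)
B=crop(b["color"],270,130,200,112,4);cv2.imwrite("pics/c2.png",B)
E
```

```text
(no output)
```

View pics/c1.png

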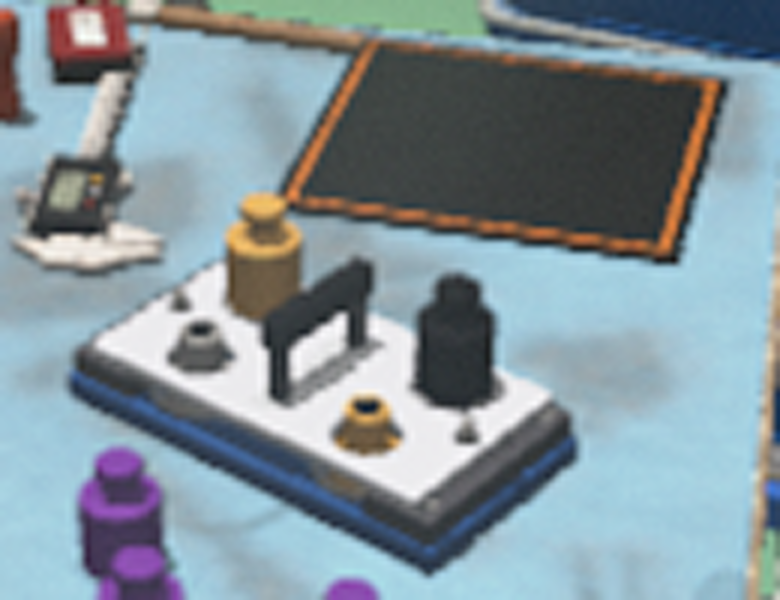

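View pics/c2.png

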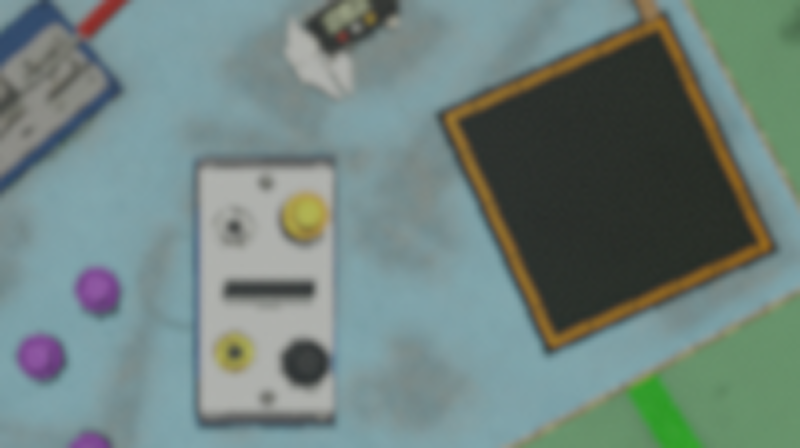

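Run:
```python
from h import *
from scipy.optimize import least_squares
a=np.load("s0.npy",allow_pickle=True).item();b=np.load("t0.npy",allow_pickle=True).item()
fa=lambda p:(np.array(p)+.5)/6-.5+[285,140]
fb=lambda p:(np.array(p)+.5)/4-.5+[270,130]
pts={'brassknob':((263,204),(308,212)),'blackknob':((460,285),(306,360)),'dowF':((180,293),(266,182)),'dowN':((468,424),(267,397)),
'hL':((275,325),(224,289)),'hR':((357,268),(314,289)),'steel':((202,330),(233,227)),'brass':((367,405),(234,352)),
'm1':((292,205),(441,116)),'m2':((372,42),(662,16)),'m3':((722,85),(774,248)),'m4':((670,255),(549,350))}
for k,(u,v) in pts.items(): print(k,*tri(a,fa(u),b,fb(v)), 'top@z', atz(b,fb(v),.074)[:2] if 'knob' in k else '')
def obj(mod,names):
    M=np.array(mod)
    def f(x):
        c,s=np.cos(x[3]),np.sin(x[3]);P=M@np.array([[c,s,0],[-s,c,0],[0,0,1]])+x[:3]
        ra=proj(a,P)-[fa(pts[n][0]) for n in names];rb=proj(b,P)-[fb(pts[n][1]) for n in names]
        return np.r_[ra.ravel(),rb.ravel()]
    return f
J=[[.052,-.026,.08],[-.052,-.026,.08],[.078,0,.04],[-.078,0,.04],[0,.033,.07],[0,-.033,.07],[.045,.024,.043],[-.045,.024,.043]]
N=['brassknob','blackknob','dowF','dowN','hL','hR','steel','brass']
f=obj(J,N)
r=least_squares(f,[.45,-.05,0,0],loss='soft_l1');print('jig',r.x);print(f(r.x).reshape(2,-1,2))
Mm=[[-.1,.095,.003],[.1,.095,.003],[.1,-.095,.003],[-.1,-.095,.003]]
# which corner is which: try rotations
for th in (0.4,-1.1,-0.4,1.1):
  for M in (Mm,):
    for sh in range(4):
      nm=['m1','m2','m3','m4'];nm=nm[sh:]+nm[:sh]
      g=obj(M,nm);r=least_squares(g,[.5,-.25,0,th]);
      if r.cost<30: print('mat',nm,r.x,r.cost)
```

```text
brassknob [ 0.5264 -0.0764  0.0774] 6.86369188933295e-05 top@z [ 0.5268 -0.0767]
blackknob [ 0.4226 -0.0787  0.0781] 0.002630731000587608 top@z [ 0.424  -0.0778]
dowF [ 0.5511 -0.049   0.0345] 0.00017862272127117356 top@z 
dowN [ 0.3956 -0.0542  0.0338] 0.000894319668805255 top@z 
hL [ 0.4712 -0.0205  0.0662] 0.0012168952275768811 top@z 
hR [ 0.4751 -0.0819  0.0633] 0.0026827916815653037 top@z 
steel [ 0.5171 -0.0261  0.0411] 0.0004295543335378105 top@z 
brass [ 0.4277 -0.0291  0.0417] 0.0001582443257761381 top@z 
m1 [ 0.6057 -0.1822 -0.001 ] 0.003922470793539541 top@z 
m2 [ 0.687  -0.3446 -0.0015] 0.0011747453290713804 top@z 
m3 [ 0.5162 -0.4306 -0.0033] 0.00023016647811783958 top@z 
m4 [ 0.4356 -0.2635  0.0013] 0.0002310536614928626 top@z 
jig [ 0.4733 -0.0516 -0.0036  0.0335]
[[[-0.0771  0.4616]
  [-0.4958  0.5414]
  [ 0.0005 -0.6194]
  [-0.1354 -0.8082]
  [-1.1601  0.0993]
  [ 1.6686 -1.366 ]
  [-0.2068  0.4825]
  [ 0.0249  0.7911]]

 [[-0.2409  0.1561]
  [ 0.5902  0.676 ]
  [-0.0017 -0.1297]
  [ 0.1716  0.3102]
  [-0.475  -0.1314]
  [ 0.6261 -0.2647]
  [ 0.044   0.0074]
  [ 0.01
[... 622 characters left out ...]
622 -0.3066 -0.0065  0.4559] 16.92728171991851
mat ['m1', 'm2', 'm3', 'm4'] [ 0.5617 -0.3062 -0.0054 -1.1102] 23.966409142164686
mat ['m2', 'm3', 'm4', 'm1'] [ 0.5622 -0.3066 -0.0065 -2.6857] 16.927281719836557
mat ['m3', 'm4', 'm1', 'm2'] [ 0.5617 -0.3062 -0.0054  2.0314] 23.96640914227124
mat ['m4', 'm1', 'm2', 'm3'] [ 0.5622 -0.3066 -0.0065  0.4559] 16.927281719632816
mat ['m1', 'm2', 'm3', 'm4'] [ 0.5617 -0.3062 -0.0054 -1.1102] 23.96640914203023
mat ['m2', 'm3', 'm4', 'm1'] [ 0.5622 -0.3066 -0.0065  3.5975] 16.927281719627892
mat ['m3', 'm4', 'm1', 'm2'] [ 0.5617 -0.3062 -0.0054  2.0314] 23.966409142344986
mat ['m4', 'm1', 'm2', 'm3'] [ 0.5622 -0.3066 -0.0065  0.4559] 16.927281719627036
```

```bash
cat >> h.py <<'E'
from scipy.spatial.transform import Rotation as R
def plan(*wps,start=None,sp=0.024):
    """wps: (x,y,z,yaw) TCP targets, tool down; prints rows"""
    from station import manip
    o=manip.observe();p=o["tcp_pos"].copy();r=R.from_matrix(o["ee_rot"])
    print("t",o["clock"],"at",p,"yaw",np.arctan2(o["ee_rot"][1,0],o["ee_rot"][0,0]),"g",o["gripper_width"],o["grasp_force"],"F",o["force"],"j6",o["joints"][5])
    for x,y,z,w in wps:
        q=np.array([x,y,z]);t=R.from_matrix([[np.cos(w),np.sin(w),0],[np.sin(w),-np.cos(w),0],[0,0,-1]])
        tot=(r.inv()*t).as_rotvec()
        n=max(1,int(np.ceil(max(np.linalg.norm(q-p)/sp,np.linalg.norm(tot)/.098))))
        dr=R.from_rotvec(tot/n);dp=(q-p)/n;out=[]
        for i in range(n):
            d=r.inv().apply(dp)/.025;out.append([round(float(v),2)+0. for v in np.r_[d,tot/n/.1]]);
            out[-1]=[round(v,2) for v in out[-1]]
            p=p+r.apply(np.array(out[-1][:3])*.025);r=r*R.from_rotvec(np.array(out[-1][3:])*.1)
        print("->",[x,y,z,w],n)
        for i in range(0,n,5): print("  ",str(out[i:i+5]).replace(" ",""))
E
python3 - <<'E'
from h import *
b=np.load("t0.npy",allow_pickle=True).item()
for n,uv in dict(tray=[(188,178),(241,164),(254,230),(203,240)],fix=[(240,157),(272,182),(300,150),(290,128)]).items():
    print(n,[atz(b,u,.02 if n=="tray" else .02)[:2] for u in uv])
plan((.5262,-.0762,.25,.0335),(.5262,-.0762,.16,.0335))
E
```

```text
tray [array([0.5322, 0.3843]), array([0.5777, 0.2301]), array([0.3855, 0.1854]), array([0.3522, 0.3332])]
fix [array([0.5982, 0.2338]), array([0.5272, 0.1373]), array([0.6237, 0.0581]), array([0.688 , 0.0894])]
t 0.2 at [ 0.2342 -0.5248  0.3033] yaw 0.4198061595221514 g 1.0020765032423955 0.0 F [-0.3648 -1.1192 -0.3258] j6 -0.07350932574464997
-> [0.5262, -0.0762, 0.25, 0.0335] 23
   [[0.78,-0.51,0.09,0.0,0.0,0.17],[0.77,-0.52,0.09,0.0,0.0,0.17],[0.76,-0.53,0.09,0.0,0.0,0.17],[0.75,-0.54,0.09,0.0,0.0,0.17],[0.75,-0.56,0.09,0.0,0.0,0.17]]
   [[0.74,-0.57,0.09,0.0,0.0,0.17],[0.73,-0.58,0.09,0.0,0.0,0.17],[0.72,-0.59,0.09,0.0,0.0,0.17],[0.71,-0.61,0.09,0.0,0.0,0.17],[0.7,-0.62,0.09,0.0,0.0,0.17]]
   [[0.68,-0.63,0.09,0.0,0.0,0.17],[0.67,-0.64,0.09,0.0,0.0,0.17],[0.66,-0.65,0.09,0.0,0.0,0.17],[0.65,-0.66,0.09,0.0,0.0,0.17],[0.64,-0.68,0.09,0.0,0.0,0.17]]
   [[0.63,-0.69,0.09,0.0,0.0,0.17],[0.62,-0.7,0.09,0.0,0.0,0.17],[0.61,-0.71,0.09,0.0,0.0,0.17],[0.59,-0.72,0.09,0.0,0.0,0.17],[0.58,-0.73,0.09,0.0,0.0,0.17]]
   [[0.57,-0.74,0.09,0.0,0.0,0.17],[0.56,-0.75,0.09,0.0,0.0,0.17],[0.54,-0.76,0.09,0.0,0.0,0.17]]
-> [0.5262, -0.0762, 0.16, 0.0335] 4
   [[0.0,0.01,0.92,0.0,0.0,-0.01],[0.0,0.01,0.92,0.0,0.0,-0.01],[0.0,0.01,0.92,0.0,0.0,-0.01],[0.0,0.01,0.92,0.0,0.0,-0.01]]
```

Candidates in the top view:
- Brass weight (346,184)
- Black weight (346,220)
- Purple look-alikes at (294,202), (280,219) and (292,243)

I take the brass and black ones on the plate, which the close crops confirm. In those crops the steel bush is at the far-x nest (328,186) and the brass bush at (328,218).

Call:
{"op": "carry_out", "data": {"steps": [[0, 0, 0, 0, 0, 0.96], [0, 0, 0, 0, 0, 0.96], [0, 0, 0, 0, 0, 0.97], [0, 0, 0, 0, 0, 0.97]], "fingers": 0.22, "force": 40}}

```text
clock: 0.53
tcp_pos: [0.2343, -0.5249, 0.3036]
ee_rot: [[1.0, 0.029, -0.0], [0.029, -1.0, 0.001], [-0.0, -0.001, -1.0]]
force: [-1.6, 0.4, 0.9]
gripper_width: 0.607
grasp_force: 0.0
```

Call:
{"op": "carry_out", "data": {"steps": [[0.61, -0.88, 0, 0, 0, 0], [0.61, -0.88, 0, 0, 0, 0], [0.61, -0.88, 0, 0, 0, 0], [0.61, -0.88, 0, 0, 0, 0], [0.61, -0.88, 0, 0, 0, 0]]}}

```text
clock: 0.95
tcp_pos: [0.3072, -0.4114, 0.3037]
ee_rot: [[0.999, 0.033, -0.0], [0.033, -0.999, 0.0], [-0.0, -0.0, -1.0]]
force: [0.1, -0.1, -0.5]
gripper_width: 0.606
grasp_force: 0.0
```

Call:
{"op": "carry_out", "data": {"steps": [[0.61, -0.88, 0, 0, 0, 0], [0.61, -0.88, 0, 0, 0, 0], [0.61, -0.88, 0, 0, 0, 0], [0.61, -0.88, 0, 0, 0, 0], [0.61, -0.88, 0, 0, 0, 0]]}}

```text
clock: 1.37
tcp_pos: [0.3797, -0.2988, 0.3039]
ee_rot: [[0.999, 0.034, -0.0], [0.034, -0.999, 0.0], [-0.0, -0.0, -1.0]]
force: [0.7, 0.4, 0.7]
gripper_width: 0.613
grasp_force: 0.0
```

Call:
{"op": "carry_out", "data": {"steps": [[0.61, -0.88, 0.2, 0, 0, 0], [0.61, -0.88, 0.2, 0, 0, 0], [0.61, -0.88, 0.2, 0, 0, 0], [0.61, -0.88, 0.2, 0, 0, 0], [0.61, -0.88, 0.2, 0, 0, 0]]}}

```text
clock: 1.78
tcp_pos: [0.4522, -0.1863, 0.2787]
ee_rot: [[0.999, 0.034, -0.0], [0.034, -0.999, -0.0], [-0.0, 0.0, -1.0]]
force: [1.1, -0.3, 0.1]
gripper_width: 0.607
grasp_force: 0.0
```

Call:
{"op": "carry_out", "data": {"steps": [[0.61, -0.88, 0.6, 0, 0, 0], [0.61, -0.88, 0.6, 0, 0, 0], [0.61, -0.88, 0.6, 0, 0, 0], [0.61, -0.88, 0.6, 0, 0, 0], [0.61, -0.88, 0.6, 0, 0, 0]]}}

```text
clock: 2.2
tcp_pos: [0.5248, -0.0738, 0.2032]
ee_rot: [[0.999, 0.034, 0.0], [0.034, -0.999, -0.0], [0.0, 0.0, -1.0]]
force: [-0.2, 0.1, 0.1]
gripper_width: 0.607
grasp_force: 0.0
```

Call:
{"op": "carry_out", "data": {"steps": [[0, 0, 0, 0, 0, 0], [0, 0, 0, 0, 0, 0]]}}

```text
clock: 2.37
tcp_pos: [0.5241, -0.0738, 0.2028]
ee_rot: [[0.999, 0.037, -0.003], [0.037, -0.999, 0.0], [-0.003, -0.0, -1.0]]
force: [-0.8, -0.6, -0.6]
gripper_width: 0.615
grasp_force: 0.0
```

Call:
{"op": "carry_out", "data": {"steps": [[0.08, 0.1, 0.88, 0, 0, 0], [0, 0, 0.88, 0, 0, 0], [0, 0, 0.88, 0, 0, 0], [0, 0, 0.88, 0, 0, 0], [0, 0, 0, 0, 0, 0]]}}

```text
clock: 2.78
tcp_pos: [0.5237, -0.0781, 0.1133]
ee_rot: [[0.999, 0.033, -0.006], [0.033, -0.999, 0.001], [-0.006, -0.001, -1.0]]
force: [-0.4, 0.7, 0.1]
gripper_width: 0.608
grasp_force: 0.0
```

Call:
{"op": "carry_out", "data": {"steps": [[0, 0, 0, 0, 0, 0], [0, 0, 0, 0, 0, 0], [0, 0, 0, 0, 0, 0], [0, 0, 0, 0, 0, 0], [0, 0, 0, 0, 0, 0]], "fingers": -1}}

```text
clock: 3.2
tcp_pos: [0.5269, -0.0777, 0.1169]
ee_rot: [[0.999, 0.034, 0.002], [0.034, -0.999, -0.001], [0.002, 0.001, -1.0]]
force: [-0.4, 0.1, -0.4]
gripper_width: 0.381
grasp_force: 40.2
```

Run:
```python
from station import manip
from h import *
for i in range(4):
    a=manip.snapshot("scene");o=manip.observe();print(o["clock"],o["tcp_pos"],o["ee_rot"][:,2],o["gripper_width"])
A=crop(a["color"],285,140,130,100,6);cv2.imwrite("pics/c3.png",A)
```

```text
3.25 [ 0.5269 -0.0777  0.1169] [ 0.0019 -0.0007 -1.    ] 0.376811325794686
3.3 [ 0.527  -0.0777  0.1169] [ 0.0019 -0.0007 -1.    ] 0.38036682678274697
3.35 [ 0.5269 -0.0777  0.1169] [ 0.0018 -0.0007 -1.    ] 0.38153499338938446
3.4 [ 0.527  -0.0777  0.1169] [ 0.0019 -0.0008 -1.    ] 0.3819504794968475
```

View pics/c3.png

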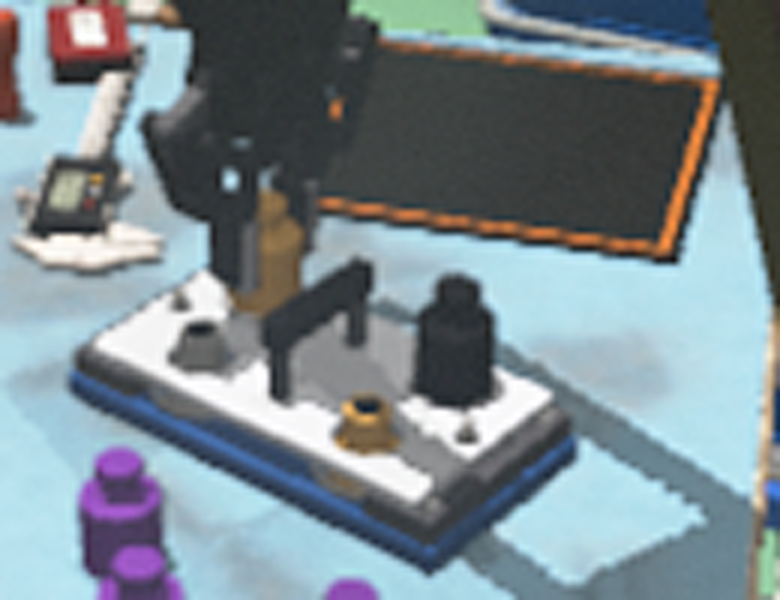

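Call:
{"op": "carry_out", "data": {"steps": [[0, 0, -1, 0, 0, 0], [0, 0, -1, 0, 0, 0], [0, 0, -1, 0, 0, 0], [0, 0, -1, 0, 0, 0], [0, 0, -1, 0, 0, 0]]}}

```text
clock: 3.82
tcp_pos: [0.5257, -0.0771, 0.2415]
ee_rot: [[0.999, 0.034, -0.001], [0.034, -0.999, 0.001], [-0.001, -0.001, -1.0]]
force: [1.5, -0.1, -3.4]
gripper_width: 0.381
grasp_force: 41.0
```

Call:
{"op": "carry_out", "data": {"steps": [[0.33, 0.85, 0, 0, 0, 0], [0.33, 0.85, 0, 0, 0, 0], [0.33, 0.85, 0, 0, 0, 0], [0.33, 0.85, 0, 0, 0, 0], [0.33, 0.85, 0, 0, 0, 0]]}}

```text
clock: 4.23
tcp_pos: [0.571, -0.1828, 0.2404]
ee_rot: [[0.999, 0.034, -0.001], [0.034, -0.999, 0.001], [-0.001, -0.001, -1.0]]
force: [1.2, 0.4, -2.5]
gripper_width: 0.379
grasp_force: 41.0
```

Call:
{"op": "carry_out", "data": {"steps": [[0.33, 0.85, 0, 0, 0, 0], [0.33, 0.85, 0, 0, 0, 0], [0, 0, 0.5, 0, 0, 0], [0, 0, 1, 0, 0, 0], [0, 0, 1, 0, 0, 0]]}}

```text
clock: 4.65
tcp_pos: [0.5897, -0.2249, 0.1781]
ee_rot: [[0.999, 0.033, 0.002], [0.033, -0.999, -0.001], [0.002, 0.001, -1.0]]
force: [-0.4, -0.2, -3.4]
gripper_width: 0.379
grasp_force: 41.1
```

Call:
{"op": "carry_out", "data": {"steps": [[0, 0, 1, 0, 0, 0], [0, 0, 1, 0, 0, 0], [0, 0, 0.8, 0, 0, 0], [0, 0, 0.3, 0, 0, 0], [0, 0, 0, 0, 0, 0]]}}

```text
clock: 5.07
tcp_pos: [0.5873, -0.2232, 0.0981]
ee_rot: [[0.999, 0.034, -0.006], [0.034, -0.999, 0.003], [-0.005, -0.003, -1.0]]
force: [-0.7, 0.3, -2.9]
gripper_width: 0.376
grasp_force: 41.0
```

Call:
{"op": "carry_out", "data": {"steps": [[0, 0, 0, 0, 0, 0], [0, 0, 0.2, 0, 0, 0], [0, 0, 0, 0, 0, 0], [0, 0, 0, 0, 0, 0]]}}

```text
clock: 5.4
tcp_pos: [0.5896, -0.2244, 0.097]
ee_rot: [[0.999, 0.034, 0.002], [0.034, -0.999, -0.001], [0.002, 0.001, -1.0]]
force: [0.2, -0.3, -3.1]
gripper_width: 0.382
grasp_force: 41.1
```

Call:
{"op": "carry_out", "data": {"steps": [[0, 0, 0.2, 0, 0, 0], [0, 0, 0, 0, 0, 0], [0, 0, 0.08, 0, 0, 0], [0, 0, 0, 0, 0, 0], [0, 0, 0, 0, 0, 0]]}}

```text
clock: 5.82
tcp_pos: [0.5892, -0.2242, 0.09]
ee_rot: [[0.999, 0.034, 0.001], [0.034, -0.999, -0.0], [0.001, 0.0, -1.0]]
force: [-2.1, 1.3, 4.7]
gripper_width: 0.377
grasp_force: 41.8
```

Call:
{"op": "carry_out", "data": {"steps": [[0, 0, 0, 0, 0, 0], [0, 0, 0, 0, 0, 0], [0, 0, 0, 0, 0, 0], [0, 0, -0.5, 0, 0, 0], [0, 0, -1, 0, 0, 0]], "fingers": 0.22}}

```text
clock: 6.23
tcp_pos: [0.5871, -0.2233, 0.1235]
ee_rot: [[0.999, 0.034, -0.006], [0.034, -0.999, 0.003], [-0.006, -0.003, -1.0]]
force: [-0.8, -0.3, -0.1]
gripper_width: 0.611
grasp_force: 0.0
```

Call:
{"op": "carry_out", "data": {"steps": [[0, 0, -1, 0, 0, 0], [0, 0, -1, 0, 0, 0], [0, 0, -1, 0, 0, 0], [0, 0, -0.5, 0, 0, 0], [0, 0, 0, 0, 0, 0]]}}

```text
clock: 6.65
tcp_pos: [0.5912, -0.2251, 0.2177]
ee_rot: [[0.999, 0.034, 0.007], [0.034, -0.999, -0.003], [0.007, 0.003, -1.0]]
force: [0.5, -1.9, 0.2]
gripper_width: 0.611
grasp_force: 0.0
```

Call:
{"op": "carry_out", "data": {"steps": [[-0.72, -0.67, 0, 0, 0, 0], [-0.72, -0.67, 0, 0, 0, 0], [-0.72, -0.67, 0, 0, 0, 0], [-0.72, -0.67, 0, 0, 0, 0], [-0.72, -0.67, 0, 0, 0, 0]]}}

```text
clock: 7.07
tcp_pos: [0.4948, -0.1427, 0.2125]
ee_rot: [[0.999, 0.034, -0.002], [0.034, -0.999, 0.001], [-0.002, -0.001, -1.0]]
force: [0.0, -0.2, 0.5]
gripper_width: 0.609
grasp_force: 0.0
```

Call:
{"op": "carry_out", "data": {"steps": [[-0.72, -0.67, 0, 0, 0, 0], [-0.72, -0.67, 0, 0, 0, 0], [-0.72, -0.67, 0, 0, 0, 0], [-0.72, -0.67, 0, 0, 0, 0], [0, 0, 0, 0, 0, 0]]}}

```text
clock: 7.48
tcp_pos: [0.4162, -0.076, 0.2121]
ee_rot: [[0.999, 0.035, -0.008], [0.035, -0.999, 0.003], [-0.008, -0.003, -1.0]]
force: [-0.4, 0.5, -0.7]
gripper_width: 0.608
grasp_force: 0.0
```

Run:
```python
from station import manip
from h import *
for i in range(6): a=manip.snapshot("scene")
o=manip.observe();print(o["clock"],o["tcp_pos"],o["ee_rot"],o["gripper_width"])
A=crop(a["color"],285,140,130,100,6);cv2.imwrite("pics/c4.png",A)
```

```text
7.7833 [ 0.4233 -0.0796  0.2137] [[ 0.9994  0.0333  0.0007]
 [ 0.0333 -0.9994 -0.0003]
 [ 0.0007  0.0003 -1.    ]] 0.6100219508147013
```

View pics/c4.png

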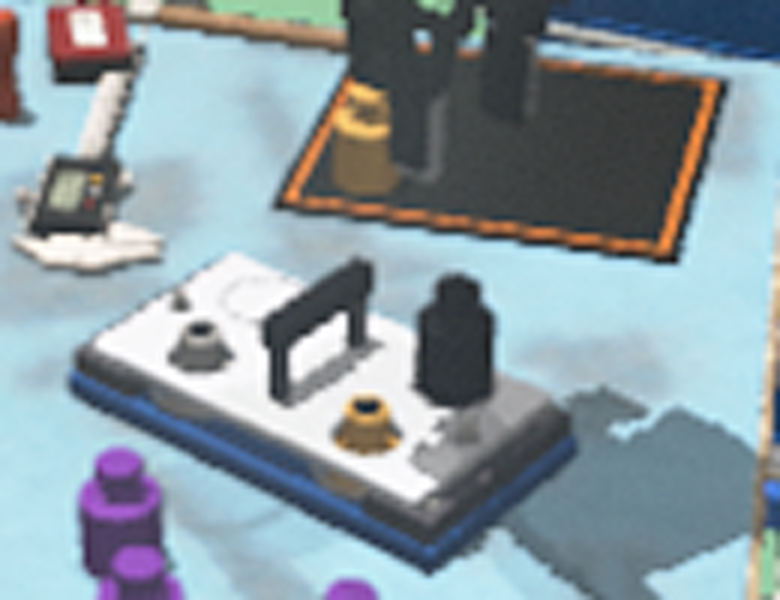

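Brass stands upright on the mat (crop 360,150), and a printed ring marks its seat on the plate (250,298). The gripper is now over the black weight, so I descend and grip it.

Call:
{"op": "carry_out", "data": {"steps": [[0, 0, 0.97, 0, 0, 0], [0, 0, 0.97, 0, 0, 0], [0, 0, 0.97, 0, 0, 0], [0, 0, 0.96, 0, 0, 0], [0, 0, 0, 0, 0, 0]]}}

```text
clock: 8.2
tcp_pos: [0.4206, -0.079, 0.1138]
ee_rot: [[0.999, 0.033, -0.007], [0.033, -0.999, 0.002], [-0.007, -0.002, -1.0]]
force: [-0.9, -0.1, -0.5]
gripper_width: 0.612
grasp_force: 0.0
```

Call:
{"op": "carry_out", "data": {"steps": [[0, 0, 0, 0, 0, 0], [0, 0, 0, 0, 0, 0], [0, 0, 0, 0, 0, 0], [0, 0, 0, 0, 0, 0]]}}

```text
clock: 8.53
tcp_pos: [0.4232, -0.0794, 0.1184]
ee_rot: [[0.999, 0.034, 0.003], [0.034, -0.999, -0.001], [0.003, 0.001, -1.0]]
force: [0.4, 0.5, -0.4]
gripper_width: 0.613
grasp_force: 0.0
```

Call:
{"op": "carry_out", "data": {"steps": [[0, 0, 0, 0, 0, 0], [0, 0, 0, 0, 0, 0], [0, 0, 0, 0, 0, 0], [0, 0, 0, 0, 0, 0], [0, 0, 0, 0, 0, 0]], "fingers": -1}}

```text
clock: 8.95
tcp_pos: [0.4227, -0.0791, 0.1183]
ee_rot: [[0.999, 0.034, 0.002], [0.034, -0.999, -0.001], [0.002, 0.001, -1.0]]
force: [-0.6, 0.5, 7.1]
gripper_width: 0.377
grasp_force: 39.2
```

Call:
{"op": "carry_out", "data": {"steps": [[0, 0, -1, 0, 0, 0], [0, 0, -1, 0, 0, 0], [0, 0, -1, 0, 0, 0], [0, 0, -1, 0, 0, 0], [0, 0, -1, 0, 0, 0]]}}

```text
clock: 9.37
tcp_pos: [0.4214, -0.0787, 0.2435]
ee_rot: [[0.999, 0.034, -0.0], [0.034, -0.999, 0.0], [-0.0, -0.0, -1.0]]
force: [0.4, -0.0, -2.8]
gripper_width: 0.374
grasp_force: 41.4
```

Call:
{"op": "carry_out", "data": {"steps": [[0.23, 0.89, 0, 0, 0, 0], [0.23, 0.89, 0, 0, 0, 0], [0.23, 0.89, 0, 0, 0, 0], [0.23, 0.89, 0, 0, 0, 0], [0.23, 0.89, 0, 0, 0, 0]]}}

```text
clock: 9.78
tcp_pos: [0.4543, -0.1898, 0.2424]
ee_rot: [[0.999, 0.034, -0.0], [0.034, -0.999, 0.0], [-0.0, -0.0, -1.0]]
force: [-0.0, 0.1, -2.7]
gripper_width: 0.375
grasp_force: 41.4
```

Call:
{"op": "carry_out", "data": {"steps": [[0.23, 0.89, 0, 0, 0, 0], [0.23, 0.89, 0, 0, 0, 0], [0.23, 0.89, 0, 0, 0, 0], [0.23, 0.89, 0, 0, 0, 0], [0, 0, 0.5, 0, 0, 0]]}}

```text
clock: 10.2
tcp_pos: [0.4836, -0.2826, 0.232]
ee_rot: [[0.999, 0.032, 0.007], [0.032, -0.999, -0.007], [0.007, 0.007, -1.0]]
force: [0.7, -0.9, -3.0]
gripper_width: 0.372
grasp_force: 41.4
```

Call:
{"op": "carry_out", "data": {"steps": [[0, 0, 1, 0, 0, 0], [0, 0, 1, 0, 0, 0], [0, 0, 1, 0, 0, 0], [0, 0, 1, 0, 0, 0], [0, 0, 0.8, 0, 0, 0]]}}

```text
clock: 10.62
tcp_pos: [0.4796, -0.2768, 0.108]
ee_rot: [[0.999, 0.034, -0.002], [0.034, -0.999, 0.001], [-0.002, -0.001, -1.0]]
force: [0.2, 0.2, -2.4]
gripper_width: 0.379
grasp_force: 41.4
```

Call:
{"op": "carry_out", "data": {"steps": [[0, 0, 0.4, 0, 0, 0], [0, 0, 0.2, 0, 0, 0], [0, 0, 0, 0, 0, 0], [0, 0, 0, 0, 0, 0], [0, 0, 0, 0, 0, 0]]}}

```text
clock: 11.03
tcp_pos: [0.4814, -0.2779, 0.0959]
ee_rot: [[0.999, 0.034, 0.002], [0.034, -0.999, -0.001], [0.002, 0.002, -1.0]]
force: [0.3, -0.4, -0.8]
gripper_width: 0.375
grasp_force: 41.4
```

Call:
{"op": "carry_out", "data": {"steps": [[0, 0, 0.08, 0, 0, 0], [0, 0, 0, 0, 0, 0], [0, 0, 0, 0, 0, 0], [0, 0, 0, 0, 0, 0]]}}

```text
clock: 11.37
tcp_pos: [0.4807, -0.2774, 0.0931]
ee_rot: [[0.999, 0.034, 0.001], [0.034, -0.999, -0.0], [0.001, 0.0, -1.0]]
force: [0.4, 0.9, -2.3]
gripper_width: 0.38
grasp_force: 41.4
```

Call:
{"op": "carry_out", "data": {"steps": [[0, 0, 0.08, 0, 0, 0], [0, 0, 0, 0, 0, 0], [0, 0, 0, 0, 0, 0], [0, 0, 0, 0, 0, 0]]}}

```text
clock: 11.7
tcp_pos: [0.4809, -0.2776, 0.0914]
ee_rot: [[0.999, 0.034, 0.001], [0.034, -0.999, -0.001], [0.001, 0.001, -1.0]]
force: [-1.4, 0.8, 5.0]
gripper_width: 0.377
grasp_force: 42.1
```

Call:
{"op": "carry_out", "data": {"steps": [[0, 0, 0, 0, 0, 0], [0, 0, 0, 0, 0, 0], [0, 0, 0, 0, 0, 0], [0, 0, -0.5, 0, 0, 0], [0, 0, -1, 0, 0, 0]], "fingers": 0.22}}

```text
clock: 12.12
tcp_pos: [0.4788, -0.2762, 0.1256]
ee_rot: [[0.999, 0.034, -0.006], [0.034, -0.999, 0.004], [-0.006, -0.004, -1.0]]
force: [0.2, 0.1, -0.2]
gripper_width: 0.612
grasp_force: 0.0
```

Call:
{"op": "carry_out", "data": {"steps": [[0, 0, -1, 0, 0, 0], [0, 0, -1, 0, 0, 0], [0, 0, -1, 0, 0, 0], [0, 0, -0.5, 0, 0, 0], [0, 0, 0, 0, 0, -0.9]]}}

```text
clock: 12.53
tcp_pos: [0.4823, -0.2785, 0.2192]
ee_rot: [[0.992, 0.124, 0.006], [0.124, -0.992, -0.004], [0.005, 0.005, -1.0]]
force: [0.2, -0.8, -0.4]
gripper_width: 0.611
grasp_force: 0.0
```

Call:
{"op": "carry_out", "data": {"steps": [[0, 0, 0, 0, 0, -0.98], [0, 0, 0, 0, 0, -0.98], [0, 0, 0, 0, 0, -0.98], [0, 0, 0, 0, 0, -0.98], [0, 0, 0, 0, 0, -0.98]]}}

```text
clock: 12.95
tcp_pos: [0.4805, -0.2773, 0.2154]
ee_rot: [[0.815, 0.58, -0.0], [0.58, -0.815, 0.0], [-0.0, -0.0, -1.0]]
force: [-0.7, 0.3, 0.4]
gripper_width: 0.61
grasp_force: 0.0
```

Call:
{"op": "carry_out", "data": {"steps": [[0, 0, 0, 0, 0, -0.98], [0, 0, 0, 0, 0, -0.98], [0, 0, 0, 0, 0, -0.98], [0, 0, 0, 0, 0, -0.98], [0, 0, 0, 0, 0, -0.98]]}}

```text
clock: 13.37
tcp_pos: [0.4805, -0.2773, 0.2153]
ee_rot: [[0.446, 0.895, -0.0], [0.895, -0.446, 0.0], [0.0, -0.001, -1.0]]
force: [-0.8, 0.1, 0.8]
gripper_width: 0.607
grasp_force: 0.0
```

Call:
{"op": "carry_out", "data": {"steps": [[0, 0, 0, 0, 0, -0.98], [0, 0, 0, 0, 0, -0.98], [0, 0, 0, 0, 0, -0.98], [0, 0, 0, 0, 0, -0.98], [0, 0, 0, 0, 0, -0.98]]}}

```text
clock: 13.78
tcp_pos: [0.4805, -0.2773, 0.2153]
ee_rot: [[-0.028, 1.0, -0.0], [1.0, 0.028, 0.0], [0.0, -0.0, -1.0]]
force: [-0.6, 0.2, 1.0]
gripper_width: 0.612
grasp_force: 0.0
```

Call:
{"op": "carry_out", "data": {"steps": [[0.9, 0, 0, 0, 0, 0], [0.9, 0, 0, 0, 0, 0], [0.9, 0, 0, 0, 0, 0], [0.9, 0, 0, 0, 0, 0], [0.9, 0, 0, 0, 0, 0]]}}

```text
clock: 14.2
tcp_pos: [0.4778, -0.1639, 0.2154]
ee_rot: [[-0.023, 1.0, -0.0], [1.0, 0.023, 0.0], [0.0, -0.0, -1.0]]
force: [-0.3, 0.9, 0.4]
gripper_width: 0.607
grasp_force: 0.0
```

Call:
{"op": "carry_out", "data": {"steps": [[0.9, 0, 0, 0, 0, 0], [0.9, 0, 0, 0, 0, 0], [0.9, 0, 0, 0, 0, 0], [0.9, 0, 0, 0, 0, 0], [0.9, 0, 0, 0, 0, 0]]}}

```text
clock: 14.62
tcp_pos: [0.4752, -0.0514, 0.2155]
ee_rot: [[-0.023, 1.0, -0.0], [1.0, 0.023, 0.0], [0.0, -0.0, -1.0]]
force: [0.2, 0.4, 1.0]
gripper_width: 0.608
grasp_force: 0.0
```

Run:
```python
from station import manip
from h import *
for i in range(8): a=manip.snapshot("scene")
o=manip.observe();print(o["clock"],o["tcp_pos"],o["ee_rot"],o["gripper_width"],o["joints"])
A=crop(a["color"],285,140,130,100,6);cv2.imwrite("pics/c5.png",A)
plan((.4733,-.0516,.16,1.6043),(.4733,-.0516,.116,1.6043))
```

```text
15.0167 [ 0.4756 -0.0534  0.2156] [[-0.0218  0.9998  0.0001]
 [ 0.9998  0.0218 -0.0003]
 [-0.0003  0.0001 -1.    ]] 0.6082541358481437 [-0.1998  0.2653  1.8258 -0.0003  1.0503 -0.2215]
t 15.0167 at [ 0.4756 -0.0534  0.2156] yaw 1.5926214044195552 g 0.6082541358481437 0.0 F [-0.4264 -0.2022 -0.1366] j6 -0.22150394442212878
-> [0.4733, -0.0516, 0.16, 1.6043] 3
   [[0.02,-0.03,0.74,0.0,0.0,-0.04],[0.02,-0.03,0.74,0.0,0.0,-0.04],[0.02,-0.03,0.74,0.0,0.0,-0.04]]
-> [0.4733, -0.0516, 0.116, 1.6043] 2
   [[0.01,0.0,0.88,0.0,0.0,0.0],[0.01,0.0,0.88,0.0,0.0,0.0]]
```

View pics/c5.png

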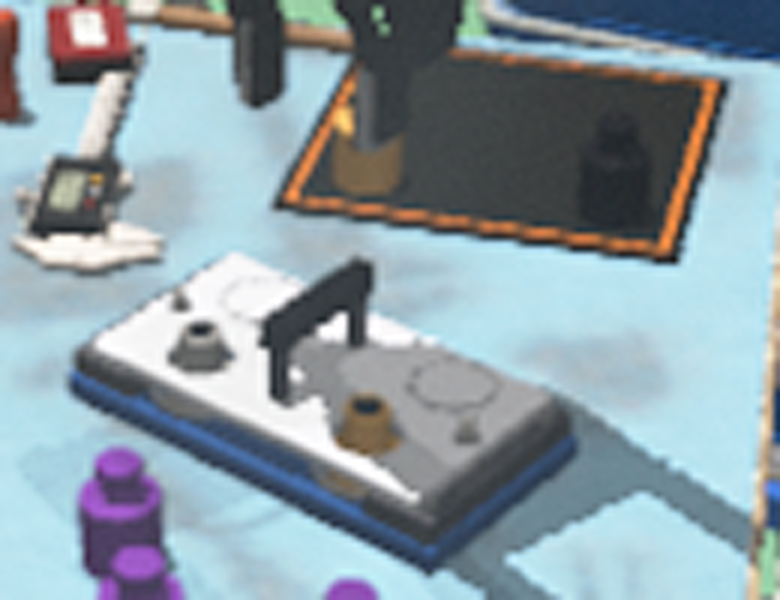

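Call:
{"op": "carry_out", "data": {"steps": [[0.02, -0.03, 0.74, 0, 0, -0.04], [0.02, -0.03, 0.74, 0, 0, -0.04], [0.02, -0.03, 0.74, 0, 0, -0.04], [0, 0, 0.88, 0, 0, 0], [0, 0, 0.88, 0, 0, 0]]}}

```text
clock: 15.43
tcp_pos: [0.4736, -0.052, 0.1156]
ee_rot: [[-0.034, 0.999, 0.002], [0.999, 0.034, -0.0], [-0.0, 0.001, -1.0]]
force: [0.5, -1.1, -0.3]
gripper_width: 0.608
grasp_force: 0.0
```

Call:
{"op": "carry_out", "data": {"steps": [[0, 0, 0, 0, 0, 0], [0, 0, 0, 0, 0, 0], [0, 0, 0, 0, 0, 0], [0, 0, 0, 0, 0, 0]]}}

```text
clock: 15.77
tcp_pos: [0.4742, -0.0515, 0.1173]
ee_rot: [[-0.034, 0.999, 0.002], [0.999, 0.034, -0.001], [-0.001, 0.002, -1.0]]
force: [0.4, 0.4, -0.4]
gripper_width: 0.606
grasp_force: 0.0
```

Call:
{"op": "carry_out", "data": {"steps": [[0, 0, 0, 0, 0, 0], [0, 0, 0, 0, 0, 0], [0, 0, 0, 0, 0, 0], [0, 0, 0, 0, 0, 0], [0, 0, 0, 0, 0, 0]], "fingers": -1, "force": 30}}

```text
clock: 16.18
tcp_pos: [0.4735, -0.051, 0.1169]
ee_rot: [[-0.035, 0.999, 0.001], [0.999, 0.035, -0.0], [-0.0, 0.001, -1.0]]
force: [-0.3, -0.3, 6.5]
gripper_width: 0.134
grasp_force: 30.9
```

Call:
{"op": "carry_out", "data": {"steps": [[0, 0, 0, 0, 0, 0], [0, 0, 0, 0, 0, 0], [0, 0, 0, 0, 0, 0], [0, 0, 0, 0, 0, 0]]}}

```text
clock: 16.52
tcp_pos: [0.4735, -0.051, 0.1169]
ee_rot: [[-0.035, 0.999, 0.001], [0.999, 0.035, -0.0], [-0.0, 0.001, -1.0]]
force: [-1.3, -0.3, 6.3]
gripper_width: 0.132
grasp_force: 30.9
```

Call:
{"op": "carry_out", "data": {"steps": [[0, 0, 0, 0, 0, 0], [0, 0, 0, 0, 0, 0], [0, 0, -0.2, 0, 0, 0], [0, 0, -0.4, 0, 0, 0], [0, 0, -0.4, 0, 0, 0]], "force": 80}}

```text
clock: 16.93
tcp_pos: [0.4721, -0.0507, 0.1409]
ee_rot: [[-0.035, 0.999, -0.003], [0.999, 0.035, 0.001], [0.001, -0.003, -1.0]]
force: [0.5, 0.5, -3.2]
gripper_width: 0.122
grasp_force: 78.2
```

Call:
{"op": "carry_out", "data": {"steps": [[0, 0, -0.5, 0, 0, 0], [0, 0, -0.5, 0, 0, 0], [0, 0, -1, 0, 0, 0], [0, 0, -1, 0, 0, 0], [0, 0, 0, 0, 0, 0]]}}

```text
clock: 17.35
tcp_pos: [0.4752, -0.0513, 0.2199]
ee_rot: [[-0.035, 0.999, 0.007], [0.999, 0.035, -0.001], [-0.002, 0.007, -1.0]]
force: [2.5, -0.5, -4.2]
gripper_width: 0.125
grasp_force: 78.5
```

Call:
{"op": "carry_out", "data": {"steps": [[0, 0, 0, 0, 0, -0.84], [0, 0, 0, 0, 0, -0.84], [0, 0, 0, 0, 0, -0.84], [0, 0, 0, 0, 0, -0.84], [0, 0, 0, 0, 0, -0.84]]}}

```text
clock: 17.77
tcp_pos: [0.4721, -0.0508, 0.215]
ee_rot: [[-0.443, 0.896, -0.002], [0.896, 0.443, 0.0], [0.001, -0.002, -1.0]]
force: [0.7, -0.3, -3.9]
gripper_width: 0.121
grasp_force: 78.4
```

Call:
{"op": "carry_out", "data": {"steps": [[-0.96, -0.1, 0, 0, 0, 0], [-0.96, -0.1, 0, 0, 0, 0], [-0.96, -0.1, 0, 0, 0, 0], [-0.96, -0.1, 0, 0, 0, 0], [-0.96, -0.1, 0, 0, 0, 0]]}}

```text
clock: 18.18
tcp_pos: [0.514, -0.1648, 0.2147]
ee_rot: [[-0.44, 0.898, -0.003], [0.898, 0.44, 0.001], [0.002, -0.002, -1.0]]
force: [0.1, 0.1, -3.5]
gripper_width: 0.122
grasp_force: 78.4
```

Call:
{"op": "carry_out", "data": {"steps": [[-0.96, -0.1, 0, 0, 0, 0], [-0.96, -0.1, 0, 0, 0, 0], [-0.96, -0.1, 0, 0, 0, 0], [-0.96, -0.1, 0, 0, 0, 0], [-0.96, -0.1, 0, 0, 0, 0]]}}

```text
clock: 18.6
tcp_pos: [0.5555, -0.2781, 0.2143]
ee_rot: [[-0.439, 0.898, -0.003], [0.898, 0.439, 0.002], [0.003, -0.002, -1.0]]
force: [0.0, 0.4, -3.4]
gripper_width: 0.121
grasp_force: 78.4
```

Call:
{"op": "carry_out", "data": {"steps": [[-0.96, -0.1, 0, 0, 0, 0], [-0.96, -0.1, 0, 0, 0, 0], [-0.96, -0.1, 0, 0, 0, 0], [0, 0, 0, 0, 0, 0], [0, 0, 0, 0, 0, 0]]}}

```text
clock: 19.02
tcp_pos: [0.5806, -0.3464, 0.214]
ee_rot: [[-0.438, 0.899, -0.002], [0.899, 0.438, 0.002], [0.002, -0.001, -1.0]]
force: [-0.5, 1.0, -4.0]
gripper_width: 0.119
grasp_force: 78.4
```

Run:
```python
from station import manip
from h import *
for i in range(8): a=manip.snapshot("scene")
plan((.582,-.346,.0959,2.026))
A=crop(a["color"],285,120,130,100,6);cv2.imwrite("pics/c6.png",A)
```

```text
t 19.4167 at [ 0.581  -0.3447  0.2163] yaw 2.0266307743459437 g 0.12127194870896611 78.43746542930603 F [ 1.1781  0.5855 -3.8878] j6 -1.0539317978755383
-> [0.582, -0.346, 0.0959, 2.026] 6
   [[-0.01,0.0,0.8,0.0,0.0,0.0],[-0.01,0.0,0.8,0.0,0.0,0.0],[-0.01,0.0,0.8,0.0,0.0,0.0],[-0.01,0.0,0.8,0.0,0.0,0.0],[-0.01,0.0,0.8,0.0,0.0,0.0]]
   [[-0.01,0.0,0.8,0.0,0.0,0.0]]
```

View pics/c6.png

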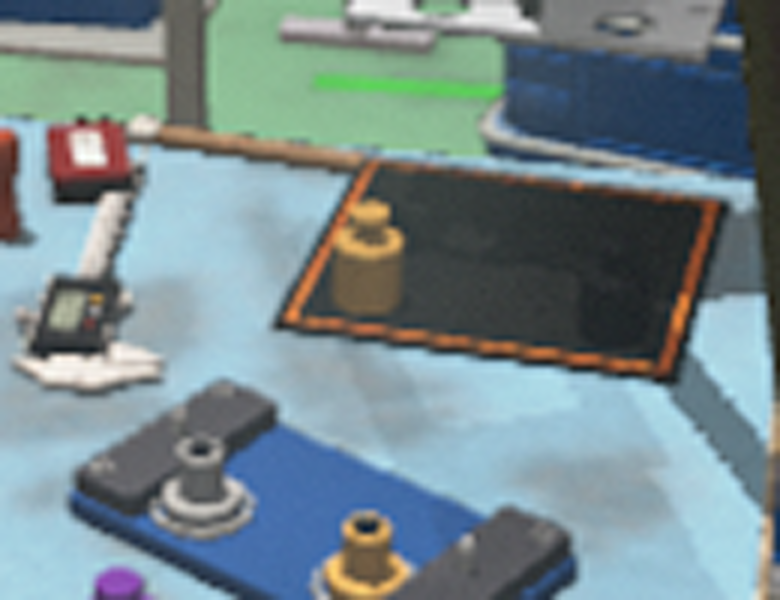

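Plate is lifted clear at (600,40), with both bushes still in their nests: steel (203,450), brass (367,525). Lowering the plate onto the mat.

Call:
{"op": "carry_out", "data": {"steps": [[0, 0, 1, 0, 0, 0], [0, 0, 1, 0, 0, 0], [0, 0, 1, 0, 0, 0], [0, 0, 1, 0, 0, 0], [0, 0, 0.5, 0, 0, 0]]}}

```text
clock: 19.83
tcp_pos: [0.5797, -0.3442, 0.1008]
ee_rot: [[-0.44, 0.898, -0.004], [0.898, 0.44, 0.002], [0.004, -0.002, -1.0]]
force: [-0.7, 0.4, -4.7]
gripper_width: 0.124
grasp_force: 78.3
```

Call:
{"op": "carry_out", "data": {"steps": [[0, 0, 0.2, 0, 0, 0], [0, 0, 0, 0, 0, 0], [0, 0, 0, 0, 0, 0], [0, 0, 0.08, 0, 0, 0], [0, 0, 0, 0, 0, 0]]}}

```text
clock: 20.25
tcp_pos: [0.5819, -0.3461, 0.0981]
ee_rot: [[-0.439, 0.898, 0.002], [0.898, 0.439, -0.002], [-0.003, 0.001, -1.0]]
force: [0.8, 0.1, -3.6]
gripper_width: 0.12
grasp_force: 78.5
```

Call:
{"op": "carry_out", "data": {"steps": [[0, 0, 0.04, 0, 0, 0], [0, 0, 0, 0, 0, 0], [0, 0, 0, 0, 0, 0], [0, 0, 0, 0, 0, 0]]}}

```text
clock: 20.58
tcp_pos: [0.5812, -0.3456, 0.0961]
ee_rot: [[-0.439, 0.898, 0.001], [0.898, 0.439, -0.0], [-0.001, 0.0, -1.0]]
force: [-1.7, -0.4, -1.3]
gripper_width: 0.124
grasp_force: 78.8
```

Call:
{"op": "carry_out", "data": {"steps": [[0, 0, 0.03, 0, 0, 0], [0, 0, 0, 0, 0, 0], [0, 0, 0, 0, 0, 0], [0, 0, 0, 0, 0, 0], [0, 0, 0, 0, 0, 0]]}}

```text
clock: 21.0
tcp_pos: [0.5812, -0.3457, 0.0961]
ee_rot: [[-0.439, 0.898, 0.001], [0.898, 0.439, -0.001], [-0.001, 0.0, -1.0]]
force: [-2.6, 1.3, 6.6]
gripper_width: 0.125
grasp_force: 79.7
```

Run:
```python
from h import *
plan()
```

```text
t 21.0 at [ 0.5812 -0.3457  0.0961] yaw 2.025800284642476 g 0.12515114785007825 79.73562598228455 F [-2.6312  1.2664  6.5822] j6 -1.0539423087850954
```

Call:
{"op": "carry_out", "data": {"steps": [[0, 0, 0, 0, 0, 0], [0, 0, 0, 0, 0, 0], [0, 0, 0, 0, 0, 0], [0, 0, 0, 0, 0, 0], [0, 0, 0, 0, 0, 0]], "fingers": 0, "force": 30}}

```text
clock: 21.42
tcp_pos: [0.5811, -0.3456, 0.0947]
ee_rot: [[-0.439, 0.898, -0.0], [0.898, 0.439, 0.0], [0.0, -0.0, -1.0]]
force: [-1.1, 0.1, -0.6]
gripper_width: 0.501
grasp_force: 0.0
```

Call:
{"op": "carry_out", "data": {"steps": [[0, 0, -0.6, 0, 0, 0], [0, 0, -1, 0, 0, 0], [0, 0, -1, 0, 0, 0], [0, 0, -1, 0, 0, 0], [0, 0, -1, 0, 0, 0]]}}

```text
clock: 21.83
tcp_pos: [0.5809, -0.3455, 0.2107]
ee_rot: [[-0.439, 0.898, -0.0], [0.898, 0.439, 0.0], [0.001, -0.0, -1.0]]
force: [0.3, -0.5, 0.0]
gripper_width: 0.497
grasp_force: 0.0
```

Run:
```python
from station import manip
from h import *
for i in range(8): a=manip.snapshot("scene")
plan()
A=crop(a["color"],285,120,130,100,6);cv2.imwrite("pics/c7.png",A)
```

```text
t 22.2333 at [ 0.5802 -0.345   0.2081] yaw 2.025786865601338 g 0.4990791849095382 0.0 F [0.4322 0.1135 0.7834] j6 -1.0539534416447804
```

View pics/c7.png

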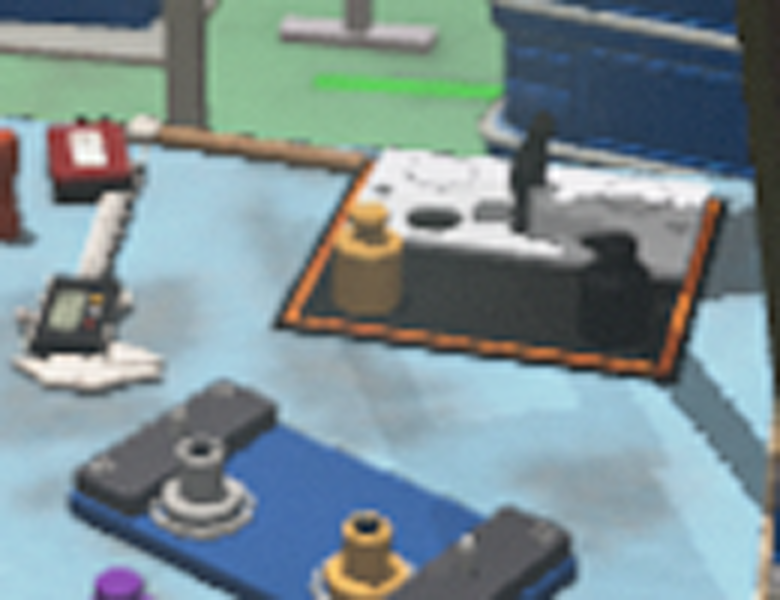

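Call:
{"op": "carry_out", "data": {"steps": [[0, 0, 0, 0, 0, -0.96], [0, 0, 0, 0, 0, -0.96], [0, 0, 0, 0, 0, -0.96], [0, 0, 0, 0, 0, -0.96], [0, 0, 0, 0, 0, -0.96]], "fingers": -0.06}}

```text
clock: 22.65
tcp_pos: [0.5805, -0.3452, 0.2083]
ee_rot: [[-0.807, 0.59, -0.002], [0.59, 0.807, 0.002], [0.003, -0.0, -1.0]]
force: [-0.3, -0.0, -0.3]
gripper_width: 0.468
grasp_force: 0.0
```

Call:
{"op": "carry_out", "data": {"steps": [[0, 0, 0, 0, 0, -0.96], [0, 0, 0, 0, 0, -0.96], [0, 0, 0, 0, 0, -0.96], [0, 0, 0, 0, 0, -0.96], [0, 0, 0, 0, 0, -0.96]]}}

```text
clock: 23.07
tcp_pos: [0.5805, -0.3452, 0.2083]
ee_rot: [[-0.989, 0.15, -0.002], [0.15, 0.989, 0.002], [0.003, 0.001, -1.0]]
force: [-0.3, 0.1, -0.5]
gripper_width: 0.471
grasp_force: 0.0
```

Call:
{"op": "carry_out", "data": {"steps": [[0, 0, 0, 0, 0, -0.96], [0, 0, 0, 0, 0, -0.94], [0, 0, 0, 0, 0, 0], [0.15, 0.92, 0, 0, 0, 0], [0.15, 0.92, 0, 0, 0, 0]]}}

```text
clock: 23.48
tcp_pos: [0.5718, -0.3004, 0.2086]
ee_rot: [[-1.0, -0.029, -0.001], [-0.029, 1.0, 0.0], [0.001, 0.001, -1.0]]
force: [-0.7, 0.9, 0.2]
gripper_width: 0.467
grasp_force: 0.0
```

Call:
{"op": "carry_out", "data": {"steps": [[0.15, 0.92, 0, 0, 0, 0], [0.15, 0.92, 0, 0, 0, 0], [0.15, 0.92, 0, 0, 0, 0], [0.15, 0.92, 0, 0, 0, 0], [0.15, 0.92, 0, 0, 0, 0]]}}

```text
clock: 23.9
tcp_pos: [0.5486, -0.1844, 0.2091]
ee_rot: [[-1.0, -0.031, -0.001], [-0.031, 1.0, 0.001], [0.001, 0.001, -1.0]]
force: [0.3, 0.3, 0.1]
gripper_width: 0.47
grasp_force: 0.0
```

Call:
{"op": "carry_out", "data": {"steps": [[0.15, 0.92, 0, 0, 0, 0], [0.15, 0.92, 0, 0, 0, 0], [0.15, 0.92, 0, 0, 0, 0], [0.15, 0.92, 0, 0, 0, 0], [0.15, 0.92, 0, 0, 0, 0]]}}

```text
clock: 24.32
tcp_pos: [0.5259, -0.0701, 0.2092]
ee_rot: [[-1.0, -0.031, -0.001], [-0.031, 1.0, 0.0], [0.001, 0.0, -1.0]]
force: [0.5, -0.8, 0.2]
gripper_width: 0.469
grasp_force: 0.0
```

Call:
{"op": "carry_out", "data": {"steps": [[0.15, 0.92, 0.2, 0, 0, 0], [0.15, 0.92, 0.2, 0, 0, 0], [0, 0, 0, 0, 0, 0], [0, 0, 0, 0, 0, 0], [0, 0, 0, 0, 0, 0]]}}

```text
clock: 24.73
tcp_pos: [0.5178, -0.0257, 0.1997]
ee_rot: [[-0.999, -0.034, -0.0], [-0.034, 0.999, -0.0], [0.0, -0.0, -1.0]]
force: [-0.7, -0.6, -0.2]
gripper_width: 0.467
grasp_force: 0.0
```

Run:
```python
from h import *
plan((.5172,-.0261,.15,3.175),(.5172,-.0261,.098,3.175))
```

```text
t 24.7333 at [ 0.5178 -0.0257  0.1997] yaw -3.1080455018735917 g 0.46743758764754584 0.0 F [-0.6986 -0.6355 -0.1664] j6 -1.7349011681492181
-> [0.5172, -0.0261, 0.15, 3.175] 3
   [[0.01,0.0,0.66,0.0,0.0,0.0],[0.01,0.0,0.66,0.0,0.0,0.0],[0.01,0.0,0.66,0.0,0.0,0.0]]
-> [0.5172, -0.0261, 0.098, 3.175] 3
   [[0.0,0.0,0.7,0.0,0.0,0.0],[0.0,0.0,0.7,0.0,0.0,0.0],[0.0,0.0,0.7,0.0,0.0,0.0]]
```

Call:
{"op": "carry_out", "data": {"steps": [[0.02, -0.02, 1, 0, 0, 0], [0, 0, 1, 0, 0, 0], [0, 0, 1, 0, 0, 0], [0, 0, 0.6, 0, 0, 0], [0, 0, 0.3, 0, 0, 0]]}}

```text
clock: 25.15
tcp_pos: [0.5164, -0.0271, 0.1003]
ee_rot: [[-0.999, -0.032, -0.003], [-0.032, 0.999, 0.0], [0.003, 0.0, -1.0]]
force: [-0.1, -0.1, -0.0]
gripper_width: 0.468
grasp_force: 0.0
```

Call:
{"op": "carry_out", "data": {"steps": [[0, 0, 0.16, 0, 0, 0], [0, 0, 0, 0, 0, 0], [0, 0, 0, 0, 0, 0], [0, 0, 0, 0, 0, 0]]}}

```text
clock: 25.48
tcp_pos: [0.518, -0.0264, 0.0994]
ee_rot: [[-0.999, -0.034, 0.002], [-0.034, 0.999, -0.0], [-0.002, -0.0, -1.0]]
force: [0.3, -0.5, -0.1]
gripper_width: 0.471
grasp_force: 0.0
```

Call:
{"op": "carry_out", "data": {"steps": [[0, 0, 0, 0, 0, 0], [0, 0, 0, 0, 0, 0], [0, 0, 0, 0, 0, 0], [0, 0, 0, 0, 0, 0], [0, 0, 0, 0, 0, 0]], "fingers": -1, "force": 30}}

```text
clock: 25.9
tcp_pos: [0.5177, -0.0261, 0.0994]
ee_rot: [[-0.999, -0.034, 0.002], [-0.034, 0.999, -0.0], [-0.002, -0.0, -1.0]]
force: [-0.6, 0.3, 5.5]
gripper_width: 0.211
grasp_force: 29.3
```

Call:
{"op": "carry_out", "data": {"steps": [[0, 0, -0.4, 0, 0, 0], [0, 0, -0.8, 0, 0, 0], [0, 0, -1, 0, 0, 0], [0, 0, -1, 0, 0, 0], [0, 0, -1, 0, 0, 0]]}}

```text
clock: 26.32
tcp_pos: [0.5165, -0.0259, 0.2048]
ee_rot: [[-0.999, -0.034, -0.001], [-0.034, 0.999, 0.0], [0.001, 0.0, -1.0]]
force: [0.3, -0.0, -0.9]
gripper_width: 0.214
grasp_force: 29.4
```

Call:
{"op": "carry_out", "data": {"steps": [[0, 0, -1, 0, 0, 0], [0, 0, -1, 0, 0, 0], [0, 0, -1, 0, 0, 0], [0, 0, -0.8, 0, 0, 0], [0, 0, 0, 0, 0, 0]]}}

```text
clock: 26.73
tcp_pos: [0.519, -0.0261, 0.3034]
ee_rot: [[-0.999, -0.034, 0.009], [-0.034, 0.999, -0.001], [-0.009, -0.001, -1.0]]
force: [1.1, -0.4, -0.5]
gripper_width: 0.213
grasp_force: 29.4
```

Call:
{"op": "carry_out", "data": {"steps": [[0.6, 0.63, 0, 0, 0, 0], [0.6, 0.63, 0, 0, 0, 0], [0.6, 0.63, 0, 0, 0, 0], [0.6, 0.63, 0, 0, 0, 0], [0.6, 0.63, 0, 0, 0, 0]]}}

```text
clock: 27.15
tcp_pos: [0.4377, 0.0507, 0.2975]
ee_rot: [[-0.999, -0.034, -0.002], [-0.034, 0.999, 0.0], [0.002, 0.0, -1.0]]
force: [0.0, 0.6, -1.3]
gripper_width: 0.211
grasp_force: 29.4
```

Call:
{"op": "carry_out", "data": {"steps": [[-0.11, 0.92, 0, 0, 0, 0], [-0.11, 0.92, 0, 0, 0, 0], [-0.11, 0.92, 0, 0, 0, 0], [-0.11, 0.92, 0, 0, 0, 0], [-0.11, 0.92, 0, 0, 0, 0]]}}

```text
clock: 27.57
tcp_pos: [0.4482, 0.1664, 0.2976]
ee_rot: [[-0.999, -0.034, -0.002], [-0.034, 0.999, -0.0], [0.002, -0.0, -1.0]]
force: [0.0, -0.4, -0.9]
gripper_width: 0.215
grasp_force: 29.4
```

Call:
{"op": "carry_out", "data": {"steps": [[-0.11, 0.92, 0, 0, 0, 0], [-0.11, 0.92, 0, 0, 0, 0], [-0.11, 0.92, 0, 0, 0, 0], [-0.11, 0.92, 0, 0, 0, 0], [-0.11, 0.92, 0, 0, 0, 0]]}}

```text
clock: 27.98
tcp_pos: [0.4582, 0.2818, 0.2974]
ee_rot: [[-0.999, -0.034, -0.002], [-0.034, 0.999, -0.001], [0.002, -0.001, -1.0]]
force: [0.5, 0.5, -1.5]
gripper_width: 0.212
grasp_force: 29.4
```

Run:
```python
from station import manip
from h import *
for i in range(7): a=manip.snapshot("scene")
b=manip.snapshot("top")
plan((.46,.28,.0904,3.175))
cv2.imwrite("pics/c8.png",np.hstack([crop(a["color"],180,140,160,180,2.5),crop(b["color"],170,120,160,180,2.5)]))
```

```text
t 28.3833 at [0.4587 0.2798 0.2982] yaw -3.108423201258774 g 0.21151890032280193 29.52880471944809 F [ 0.5359 -0.591  -0.5979] j6 -1.1345783374969667
-> [0.46, 0.28, 0.0904, 3.175] 9
   [[-0.01,0.0,0.92,0.0,0.0,0.0],[-0.01,0.0,0.92,0.0,0.0,0.0],[-0.01,0.0,0.92,0.0,0.0,0.0],[-0.01,0.0,0.92,0.0,0.0,0.0],[-0.01,0.0,0.92,0.0,0.0,0.0]]
   [[-0.01,0.0,0.92,0.0,0.0,0.0],[-0.01,0.0,0.92,0.0,0.0,0.0],[-0.01,0.0,0.92,0.0,0.0,0.0],[-0.01,0.0,0.92,0.0,0.0,0.0]]
```

View pics/c8.png

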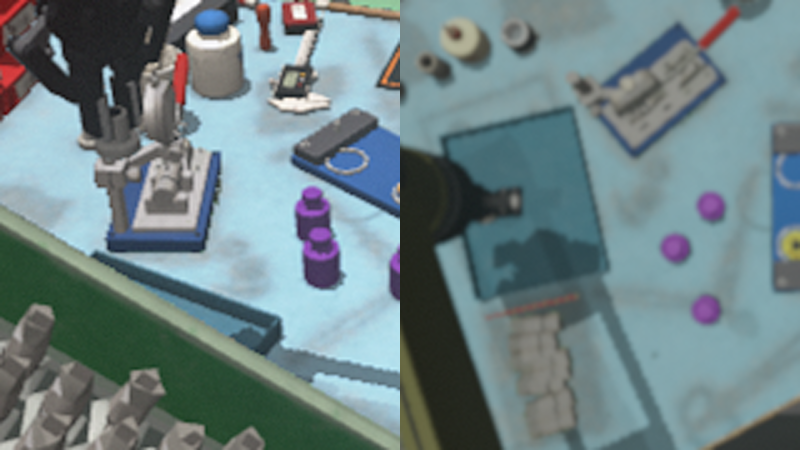

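Gripper hangs over the tray floor (right half, tray about (445–605,110–295)), holding the steel bush and clear of the fixture. Lowering.

Call:
{"op": "carry_out", "data": {"steps": [[0, 0, 1, 0, 0, 0], [0, 0, 1, 0, 0, 0], [0, 0, 1, 0, 0, 0], [0, 0, 1, 0, 0, 0], [0, 0, 1, 0, 0, 0]]}}

```text
clock: 28.8
tcp_pos: [0.4591, 0.28, 0.1728]
ee_rot: [[-0.999, -0.033, 0.001], [-0.033, 0.999, 0.0], [-0.001, 0.0, -1.0]]
force: [-0.5, 0.5, -0.1]
gripper_width: 0.209
grasp_force: 29.5
```

Call:
{"op": "carry_out", "data": {"steps": [[0, 0, 1, 0, 0, 0], [0, 0, 1, 0, 0, 0], [0, 0, 0.7, 0, 0, 0], [0, 0, 0.3, 0, 0, 0], [0, 0, 0, 0, 0, 0]]}}

```text
clock: 29.22
tcp_pos: [0.4582, 0.2797, 0.0969]
ee_rot: [[-0.999, -0.033, -0.004], [-0.033, 0.999, -0.002], [0.004, -0.002, -1.0]]
force: [-0.0, -0.4, -1.0]
gripper_width: 0.209
grasp_force: 29.5
```

Call:
{"op": "carry_out", "data": {"steps": [[0, 0, 0.1, 0, 0, 0], [0, 0, 0, 0, 0, 0], [0, 0, 0, 0, 0, 0], [0, 0, 0.1, 0, 0, 0], [0, 0, 0, 0, 0, 0]]}}

```text
clock: 29.63
tcp_pos: [0.4594, 0.2811, 0.094]
ee_rot: [[-0.999, -0.034, 0.001], [-0.034, 0.999, 0.001], [-0.001, 0.001, -1.0]]
force: [0.2, -0.3, 0.1]
gripper_width: 0.212
grasp_force: 29.5
```

Call:
{"op": "carry_out", "data": {"steps": [[0, 0, 0, 0, 0, 0], [0, 0, 0, 0, 0, 0], [0, 0, 0, 0, 0, 0]]}}

```text
clock: 29.88
tcp_pos: [0.4591, 0.281, 0.0936]
ee_rot: [[-0.999, -0.034, 0.0], [-0.034, 0.999, 0.0], [-0.0, 0.0, -1.0]]
force: [-0.5, -0.6, -1.6]
gripper_width: 0.212
grasp_force: 29.5
```

Call:
{"op": "carry_out", "data": {"steps": [[0, 0, 0.08, 0, 0, 0], [0, 0, 0, 0, 0, 0], [0, 0, 0, 0, 0, 0], [0, 0, 0, 0, 0, 0]]}}

```text
clock: 30.22
tcp_pos: [0.459, 0.2809, 0.0913]
ee_rot: [[-0.999, -0.034, -0.0], [-0.034, 0.999, -0.0], [0.0, -0.0, -1.0]]
force: [0.9, 0.7, -1.0]
gripper_width: 0.21
grasp_force: 29.5
```

Call:
{"op": "carry_out", "data": {"steps": [[0, 0, 0.04, 0, 0, 0], [0, 0, 0, 0, 0, 0], [0, 0, 0, 0, 0, 0], [0, 0, 0, 0, 0, 0]]}}

```text
clock: 30.55
tcp_pos: [0.4591, 0.2809, 0.0904]
ee_rot: [[-0.999, -0.034, -0.0], [-0.034, 0.999, 0.0], [0.0, 0.0, -1.0]]
force: [-0.5, -0.9, -0.8]
gripper_width: 0.21
grasp_force: 29.5
```

Call:
{"op": "carry_out", "data": {"steps": [[0, 0, 0.04, 0, 0, 0], [0, 0, 0, 0, 0, 0], [0, 0, 0, 0, 0, 0], [0, 0, 0, 0, 0, 0]]}}

```text
clock: 30.88
tcp_pos: [0.4591, 0.2809, 0.0899]
ee_rot: [[-0.999, -0.034, 0.0], [-0.034, 0.999, 0.0], [-0.0, 0.0, -1.0]]
force: [-1.9, -0.3, 4.9]
gripper_width: 0.211
grasp_force: 30.1
```

Call:
{"op": "carry_out", "data": {"steps": [[0, 0, 0, 0, 0, 0], [0, 0, 0, 0, 0, 0], [0, 0, 0, 0, 0, 0], [0, 0, 0, 0, 0, 0]], "fingers": -0.06}}

```text
clock: 31.22
tcp_pos: [0.4591, 0.2809, 0.0892]
ee_rot: [[-0.999, -0.034, -0.0], [-0.034, 0.999, -0.0], [0.0, -0.0, -1.0]]
force: [-0.9, -0.3, -0.0]
gripper_width: 0.468
grasp_force: 0.0
```

Call:
{"op": "carry_out", "data": {"steps": [[0, 0, -0.4, 0, 0, 0], [0, 0, -0.8, 0, 0, 0], [0, 0, -1, 0, 0, 0], [0, 0, -1, 0, 0, 0], [0, 0, -1, 0, 0, 0]]}}

```text
clock: 31.63
tcp_pos: [0.4588, 0.2808, 0.1959]
ee_rot: [[-0.999, -0.034, -0.0], [-0.034, 0.999, -0.0], [0.0, -0.0, -1.0]]
force: [-0.3, 0.1, -0.4]
gripper_width: 0.475
grasp_force: 0.0
```

Call:
{"op": "carry_out", "data": {"steps": [[0, 0, -1, 0, 0, 0], [0, 0, -1, 0, 0, 0], [0, 0, -1, 0, 0, 0], [0, 0, -1, 0, 0, 0], [0, 0, 0, 0, 0, 0]]}}

```text
clock: 32.05
tcp_pos: [0.4612, 0.2821, 0.3005]
ee_rot: [[-0.999, -0.034, 0.009], [-0.034, 0.999, 0.005], [-0.01, 0.005, -1.0]]
force: [1.1, 0.2, -0.6]
gripper_width: 0.471
grasp_force: 0.0
```

Call:
{"op": "carry_out", "data": {"steps": [[0.11, -0.92, 0, 0, 0, 0], [0.11, -0.92, 0, 0, 0, 0], [0.11, -0.92, 0, 0, 0, 0], [0.11, -0.92, 0, 0, 0, 0], [0.11, -0.92, 0, 0, 0, 0]]}}

```text
clock: 32.47
tcp_pos: [0.4486, 0.1645, 0.2945]
ee_rot: [[-0.999, -0.035, -0.0], [-0.035, 0.999, -0.0], [0.0, -0.0, -1.0]]
force: [-0.4, -0.3, 0.9]
gripper_width: 0.472
grasp_force: 0.0
```

Call:
{"op": "carry_out", "data": {"steps": [[0.11, -0.92, 0, 0, 0, 0], [0.11, -0.92, 0, 0, 0, 0], [0.11, -0.92, 0, 0, 0, 0], [0.11, -0.92, 0, 0, 0, 0], [0.11, -0.92, 0, 0, 0, 0]]}}

```text
clock: 32.88
tcp_pos: [0.4387, 0.049, 0.2945]
ee_rot: [[-0.999, -0.034, -0.0], [-0.034, 0.999, -0.0], [0.0, -0.0, -1.0]]
force: [0.3, -0.1, 0.3]
gripper_width: 0.471
grasp_force: 0.0
```

Run:
```python
from station import manip
from h import *
for i in range(6): b=manip.snapshot("top")
a=manip.snapshot("scene")
plan()
cv2.imwrite("pics/c9.png",np.hstack([crop(a["color"],200,210,100,120,4),crop(b["color"],175,150,100,120,4)]))
```

```text
t 33.2333 at [0.4395 0.0508 0.2944] yaw -3.1066178675462903 g 0.4680242410964264 0.0 F [ 0.3394  0.426  -0.0941] j6 -1.586669978412259
```

View pics/c9.png

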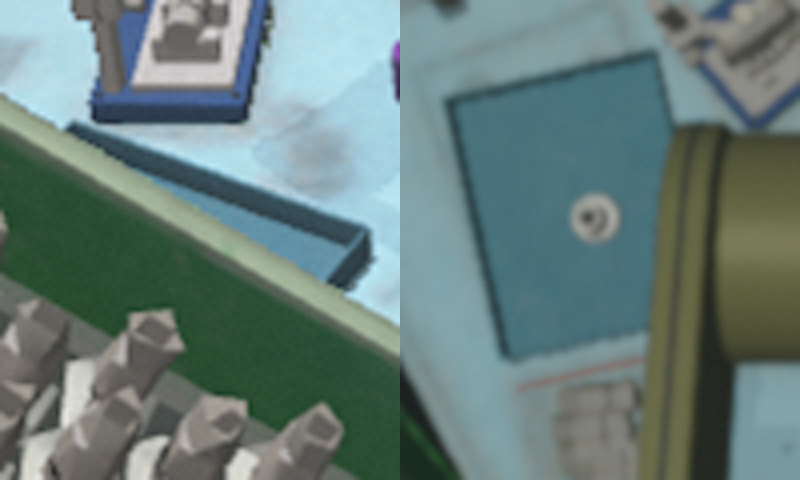

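Steel bush stands on its flange in the tray (right half, (595,217)). Back for the plate.

Call:
{"op": "carry_out", "data": {"steps": [[0, 0, 0, 0, 0, 0.96], [0, 0, 0, 0, 0, 0.96], [0, 0, 0, 0, 0, 0.96], [0, 0, 0, 0, 0, 0.96], [0, 0, 0, 0, 0, 0.96]], "fingers": 0}}

```text
clock: 33.65
tcp_pos: [0.4395, 0.0511, 0.2943]
ee_rot: [[-0.901, 0.434, -0.0], [0.434, 0.901, 0.0], [0.0, 0.0, -1.0]]
force: [0.6, 0.0, 0.1]
gripper_width: 0.499
grasp_force: 0.0
```

Call:
{"op": "carry_out", "data": {"steps": [[0, 0, 0, 0, 0, 0.96], [0, 0, 0, 0, 0, 0.96], [0, 0, 0, 0, 0, 0.96], [0, 0, 0, 0, 0, 0.96], [0, 0, 0, 0, 0, 0.96]]}}

```text
clock: 34.07
tcp_pos: [0.4395, 0.0512, 0.2943]
ee_rot: [[-0.599, 0.801, -0.0], [0.801, 0.599, 0.0], [0.0, 0.0, -1.0]]
force: [-0.3, -0.2, 0.4]
gripper_width: 0.499
grasp_force: 0.0
```

Call:
{"op": "carry_out", "data": {"steps": [[0, 0, 0, 0, 0, 0.96], [0, 0, 0, 0, 0, 0.95], [0, 0, 0, 0, 0, 0], [-0.98, -0.11, 0, 0, 0, 0], [-0.98, -0.11, 0, 0, 0, 0]]}}

```text
clock: 34.48
tcp_pos: [0.4559, 0.0047, 0.2944]
ee_rot: [[-0.445, 0.896, -0.0], [0.896, 0.445, 0.0], [0.0, 0.0, -1.0]]
force: [-0.7, -0.3, 0.1]
gripper_width: 0.5
grasp_force: 0.0
```

Call:
{"op": "carry_out", "data": {"steps": [[-0.98, -0.11, 0, 0, 0, 0], [-0.98, -0.11, 0, 0, 0, 0], [-0.98, -0.11, 0, 0, 0, 0], [-0.98, -0.11, 0, 0, 0, 0], [-0.98, -0.11, 0, 0, 0, 0]]}}

```text
clock: 34.9
tcp_pos: [0.4979, -0.1129, 0.2943]
ee_rot: [[-0.442, 0.897, -0.0], [0.897, 0.442, 0.0], [0.0, 0.0, -1.0]]
force: [0.1, 0.4, -0.1]
gripper_width: 0.502
grasp_force: 0.0
```

Call:
{"op": "carry_out", "data": {"steps": [[-0.98, -0.11, 0, 0, 0, 0], [-0.98, -0.11, 0, 0, 0, 0], [-0.98, -0.11, 0, 0, 0, 0], [-0.98, -0.11, 0, 0, 0, 0], [-0.98, -0.11, 0, 0, 0, 0]]}}

```text
clock: 35.32
tcp_pos: [0.5395, -0.229, 0.2942]
ee_rot: [[-0.442, 0.897, -0.0], [0.897, 0.442, 0.0], [0.0, -0.0, -1.0]]
force: [0.3, -0.7, 0.1]
gripper_width: 0.499
grasp_force: 0.0
```

Call:
{"op": "carry_out", "data": {"steps": [[-0.98, -0.11, 0, 0, 0, 0], [-0.98, -0.11, 0, 0, 0, 0], [-0.98, -0.11, 0, 0, 0, 0], [-0.98, -0.11, 0, 0, 0, 0], [-0.98, -0.11, 0, 0, 0, 0]]}}

```text
clock: 35.73
tcp_pos: [0.5809, -0.3451, 0.294]
ee_rot: [[-0.442, 0.897, -0.0], [0.897, 0.442, 0.0], [0.001, -0.0, -1.0]]
force: [0.5, 0.2, 0.0]
gripper_width: 0.499
grasp_force: 0.0
```

Call:
{"op": "carry_out", "data": {"steps": [[0, 0, 1, 0, 0, 0], [0, 0, 1, 0, 0, 0], [0, 0, 1, 0, 0, 0], [0, 0, 0, 0, 0, 0], [0, 0, 0, 0, 0, 0]]}}

```text
clock: 36.15
tcp_pos: [0.5797, -0.3436, 0.2176]
ee_rot: [[-0.441, 0.898, -0.004], [0.898, 0.441, 0.003], [0.004, -0.002, -1.0]]
force: [0.0, -0.3, 1.1]
gripper_width: 0.502
grasp_force: 0.0
```

Run:
```python
from station import manip
from h import *
for i in range(6): b=manip.snapshot("top")
plan((.5811,-.3456,.0955,2.0258))
```

```text
t 36.45 at [ 0.5809 -0.345   0.2214] yaw 2.025453500149483 g 0.5015305388558742 0.0 F [-0.0625  0.3651 -0.5229] j6 -1.053064459976026
-> [0.5811, -0.3456, 0.0955, 2.0258] 6
   [[0.0,0.0,0.84,0.0,0.0,0.0],[0.0,0.0,0.84,0.0,0.0,0.0],[0.0,0.0,0.84,0.0,0.0,0.0],[0.0,0.0,0.84,0.0,0.0,0.0],[0.0,0.0,0.84,0.0,0.0,0.0]]
   [[0.0,0.0,0.84,0.0,0.0,0.0]]
```

Call:
{"op": "carry_out", "data": {"steps": [[0, 0, 1, 0, 0, 0], [0, 0, 1, 0, 0, 0], [0, 0, 1, 0, 0, 0], [0, 0, 1, 0, 0, 0], [0, 0, 0.6, 0, 0, 0]]}}

```text
clock: 36.87
tcp_pos: [0.5795, -0.3443, 0.103]
ee_rot: [[-0.439, 0.899, -0.001], [0.899, 0.439, 0.001], [0.001, -0.001, -1.0]]
force: [-0.1, -0.6, -0.3]
gripper_width: 0.501
grasp_force: 0.0
```

Call:
{"op": "carry_out", "data": {"steps": [[0, 0, 0.3, 0, 0, 0], [0, 0, 0.1, 0, 0, 0], [0, 0, 0, 0, 0, 0], [0, 0, 0, 0, 0, 0], [0, 0, 0, 0, 0, 0]]}}

```text
clock: 37.28
tcp_pos: [0.581, -0.3454, 0.0961]
ee_rot: [[-0.439, 0.899, 0.003], [0.899, 0.439, -0.002], [-0.003, 0.002, -1.0]]
force: [0.8, -0.3, 0.8]
gripper_width: 0.502
grasp_force: 0.0
```

Run:
```python
from station import manip
from h import *
for i in range(4): b=manip.snapshot("top")
plan((.5811,-.3456,.0955,2.0258))
```

```text
t 37.4833 at [ 0.5805 -0.3449  0.0954] yaw 2.024826183689248 g 0.5001215218808558 0.0 F [0.4248 0.7091 0.0517] j6 -1.052735018354682
-> [0.5811, -0.3456, 0.0955, 2.0258] 1
   [[-0.03,0.01,0.0,0.01,0.01,-0.01]]
```

Call:
{"op": "carry_out", "data": {"steps": [[-0.03, 0.01, 0, 0, 0, -0.01], [0, 0, 0, 0, 0, 0], [0, 0, 0, 0, 0, 0]]}}

```text
clock: 37.73
tcp_pos: [0.5807, -0.3453, 0.0945]
ee_rot: [[-0.439, 0.898, 0.0], [0.898, 0.439, -0.0], [-0.0, 0.0, -1.0]]
force: [0.5, -0.3, 0.6]
gripper_width: 0.498
grasp_force: 0.0
```

Call:
{"op": "carry_out", "data": {"steps": [[0, 0, 0, 0, 0, 0], [0, 0, 0, 0, 0, 0], [0, 0, 0, 0, 0, 0], [0, 0, 0, 0, 0, 0], [0, 0, 0, 0, 0, 0]], "fingers": -1}}

```text
clock: 38.15
tcp_pos: [0.5807, -0.3452, 0.0944]
ee_rot: [[-0.44, 0.898, 0.0], [0.898, 0.44, 0.0], [-0.0, 0.0, -1.0]]
force: [0.0, 0.9, 0.2]
gripper_width: 0.136
grasp_force: 31.8
```

Call:
{"op": "carry_out", "data": {"steps": [[0, 0, 0, 0, 0, 0], [0, 0, 0, 0, 0, 0], [0, 0, -0.4, 0, 0, 0], [0, 0, -0.8, 0, 0, 0], [0, 0, -1, 0, 0, 0]], "force": 80}}

```text
clock: 38.57
tcp_pos: [0.5787, -0.3441, 0.1474]
ee_rot: [[-0.439, 0.898, -0.006], [0.898, 0.439, 0.004], [0.006, -0.004, -1.0]]
force: [1.4, -0.7, -3.5]
gripper_width: 0.127
grasp_force: 78.1
```

Call:
{"op": "carry_out", "data": {"steps": [[0, 0, -1, 0, 0, 0], [0, 0, -1, 0, 0, 0], [0, 0, -0.6, 0, 0, 0], [0, 0, 0, 0, 0, 0]]}}

```text
clock: 38.9
tcp_pos: [0.582, -0.3463, 0.2188]
ee_rot: [[-0.439, 0.898, 0.006], [0.898, 0.44, -0.004], [-0.006, 0.003, -1.0]]
force: [0.5, -0.2, -2.8]
gripper_width: 0.122
grasp_force: 78.3
```

Call:
{"op": "carry_out", "data": {"steps": [[0.96, 0.1, 0, 0, 0, 0], [0.96, 0.1, 0, 0, 0, 0], [0.96, 0.1, 0, 0, 0, 0], [0.96, 0.1, 0, 0, 0, 0], [0.96, 0.1, 0, 0, 0, 0]]}}

```text
clock: 39.32
tcp_pos: [0.5374, -0.2305, 0.2127]
ee_rot: [[-0.439, 0.898, -0.003], [0.898, 0.439, 0.002], [0.003, -0.002, -1.0]]
force: [0.5, -0.1, -4.5]
gripper_width: 0.121
grasp_force: 78.2
```

Call:
{"op": "carry_out", "data": {"steps": [[0.96, 0.1, 0, 0, 0, 0], [0.96, 0.1, 0, 0, 0, 0], [0.96, 0.1, 0, 0, 0, 0], [0.96, 0.1, 0, 0, 0, 0], [0.96, 0.1, 0, 0, 0, 0]]}}

```text
clock: 39.73
tcp_pos: [0.4958, -0.1174, 0.2131]
ee_rot: [[-0.439, 0.898, -0.003], [0.898, 0.439, 0.001], [0.002, -0.002, -1.0]]
force: [0.4, 0.2, -3.5]
gripper_width: 0.127
grasp_force: 78.2
```

Call:
{"op": "carry_out", "data": {"steps": [[0.96, 0.1, 0, 0, 0, 0], [0.96, 0.1, 0, 0, 0, 0], [0.96, 0.1, 0, 0, 0, 0], [0, 0, 0, 0, 0, 0], [0, 0, 0, 0, 0, 0]]}}

```text
clock: 40.15
tcp_pos: [0.471, -0.0495, 0.2134]
ee_rot: [[-0.442, 0.897, -0.003], [0.897, 0.442, 0.0], [0.002, -0.003, -1.0]]
force: [0.0, -0.8, -3.9]
gripper_width: 0.129
grasp_force: 78.2
```

Call:
{"op": "carry_out", "data": {"steps": [[0, 0, 0, 0, 0, 0.84], [0, 0, 0, 0, 0, 0.84], [0, 0, 0, 0, 0, 0.84], [0, 0, 0, 0, 0, 0.84], [0, 0, 0, 0, 0, 0.84]]}}

```text
clock: 40.57
tcp_pos: [0.473, -0.0517, 0.2138]
ee_rot: [[-0.03, 1.0, -0.001], [1.0, 0.03, -0.0], [-0.0, -0.001, -1.0]]
force: [-0.0, -0.1, -3.4]
gripper_width: 0.123
grasp_force: 78.2
```

Run:
```python
from station import manip
from h import *
for i in range(8): b=manip.snapshot("scene")
plan((.4735,-.0510,.16,1.6058))
cv2.imwrite("pics/c10.png",crop(b["color"],285,120,130,100,6))
```

```text
t 40.9667 at [ 0.4727 -0.0509  0.2143] yaw 1.6066185574935201 g 0.12347816489278479 78.2186222076416 F [ 0.0092  0.9836 -3.2752] j6 -0.23189699241708434
-> [0.4735, -0.051, 0.16, 1.6058] 3
   [[0.0,0.01,0.72,0.0,0.0,0.0],[0.0,0.01,0.72,0.0,0.0,0.0],[0.0,0.01,0.72,0.0,0.0,0.0]]
```

View pics/c10.png

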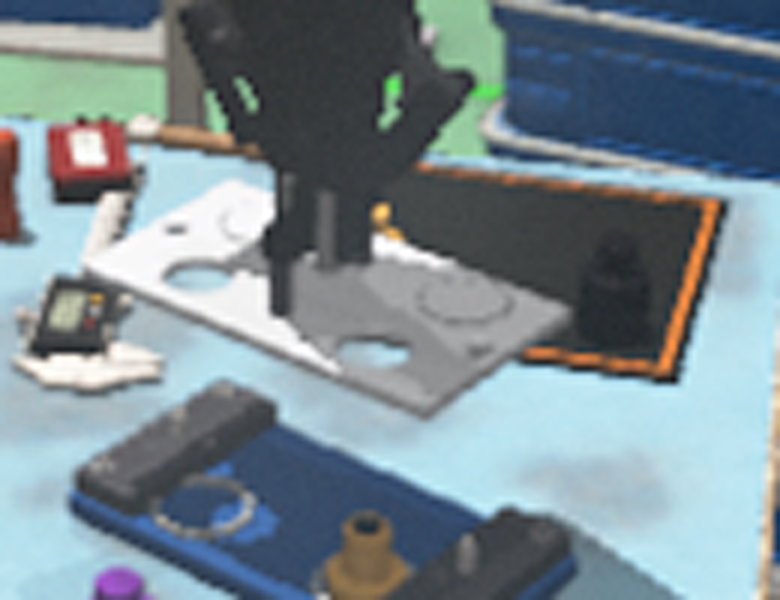

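Call:
{"op": "carry_out", "data": {"steps": [[0.02, 0.03, 0.9, 0, 0, 0], [0, 0, 0.9, 0, 0, 0], [0, 0, 0.7, 0, 0, 0], [0, 0, 0.3, 0, 0, 0], [0, 0, 0, 0, 0, 0]]}}

```text
clock: 41.38
tcp_pos: [0.4723, -0.05, 0.1428]
ee_rot: [[-0.036, 0.999, -0.004], [0.999, 0.036, 0.001], [0.001, -0.004, -1.0]]
force: [0.8, -0.5, -3.8]
gripper_width: 0.124
grasp_force: 78.2
```

Run:
```python
from station import manip
from h import *
for i in range(10): b=manip.snapshot("scene")
plan((.4735,-.0505,.1414,1.6058))
```

```text
t 41.8833 at [ 0.4737 -0.0502  0.1449] yaw 1.6058385245373419 g 0.12281803074113475 78.23644280433655 F [ 0.8584  0.1706 -3.9656] j6 -0.2294235232179845
-> [0.4735, -0.0505, 0.1414, 1.6058] 1
   [[-0.01,-0.01,0.14,0.01,0.0,0.0]]
```

Call:
{"op": "carry_out", "data": {"steps": [[-0.01, -0.01, 0.15, 0, 0, 0], [0, 0, 0.15, 0, 0, 0], [0, 0, 0.15, 0, 0, 0], [0, 0, 0.15, 0, 0, 0], [0, 0, 0, 0, 0, 0]]}}

```text
clock: 42.3
tcp_pos: [0.4726, -0.0504, 0.1284]
ee_rot: [[-0.035, 0.999, -0.002], [0.999, 0.035, 0.0], [0.0, -0.002, -1.0]]
force: [0.0, -0.0, -4.3]
gripper_width: 0.126
grasp_force: 78.2
```

Call:
{"op": "carry_out", "data": {"steps": [[0, 0, 0.1, 0, 0, 0], [0, 0, 0.1, 0, 0, 0], [0, 0, 0.1, 0, 0, 0], [0, 0, 0, 0, 0, 0], [0, 0, 0, 0, 0, 0]]}}

```text
clock: 42.72
tcp_pos: [0.4731, -0.0504, 0.1217]
ee_rot: [[-0.035, 0.999, -0.0], [0.999, 0.035, 0.0], [0.0, -0.0, -1.0]]
force: [0.6, -0.4, -3.9]
gripper_width: 0.121
grasp_force: 78.3
```

Dowels are entering without force. Continuing down to contact.

Call:
{"op": "carry_out", "data": {"steps": [[0, 0, 0.1, 0, 0, 0], [0, 0, 0.08, 0, 0, 0], [0, 0, 0, 0, 0, 0], [0, 0, 0, 0, 0, 0]]}}

```text
clock: 43.05
tcp_pos: [0.4731, -0.0505, 0.1173]
ee_rot: [[-0.035, 0.999, -0.0], [0.999, 0.035, 0.0], [0.0, -0.0, -1.0]]
force: [0.1, -0.4, -3.9]
gripper_width: 0.122
grasp_force: 78.4
```

Call:
{"op": "carry_out", "data": {"steps": [[0, 0, 0.05, 0, 0, 0], [0, 0, 0.03, 0, 0, 0], [0, 0, 0, 0, 0, 0], [0, 0, 0, 0, 0, 0]]}}

```text
clock: 43.38
tcp_pos: [0.4733, -0.0505, 0.1155]
ee_rot: [[-0.035, 0.999, 0.0], [0.999, 0.035, -0.0], [-0.0, 0.0, -1.0]]
force: [0.7, -0.1, -3.0]
gripper_width: 0.123
grasp_force: 78.6
```

Call:
{"op": "carry_out", "data": {"steps": [[0, 0, 0.05, 0, 0, 0], [0, 0, 0, 0, 0, 0], [0, 0, 0, 0, 0, 0], [0, 0, 0, 0, 0, 0]]}}

```text
clock: 43.72
tcp_pos: [0.4733, -0.0505, 0.1154]
ee_rot: [[-0.035, 0.999, 0.001], [0.999, 0.035, -0.0], [-0.0, 0.001, -1.0]]
force: [-1.9, 0.1, 10.3]
gripper_width: 0.124
grasp_force: 80.4
```

Call:
{"op": "carry_out", "data": {"steps": [[0, 0, 0, 0, 0, 0], [0, 0, 0, 0, 0, 0], [0, 0, 0, 0, 0, 0], [0, 0, 0, 0, 0, 0], [0, 0, 0, 0, 0, 0]], "fingers": 0, "force": 40}}

```text
clock: 44.13
tcp_pos: [0.4733, -0.0505, 0.1141]
ee_rot: [[-0.035, 0.999, -0.0], [0.999, 0.035, -0.0], [-0.0, -0.0, -1.0]]
force: [-0.2, 1.9, 0.6]
gripper_width: 0.501
grasp_force: 0.0
```

Call:
{"op": "carry_out", "data": {"steps": [[0, 0, -0.6, 0, 0, 0], [0, 0, -1, 0, 0, 0], [0, 0, -1, 0, 0, 0], [0, 0, -1, 0, 0, 0], [0, 0, -0.4, 0, 0, 0]]}}

```text
clock: 44.55
tcp_pos: [0.4746, -0.0507, 0.217]
ee_rot: [[-0.035, 0.999, 0.004], [0.999, 0.035, -0.001], [-0.001, 0.004, -1.0]]
force: [0.8, -0.4, -0.4]
gripper_width: 0.498
grasp_force: 0.0
```

Call:
{"op": "carry_out", "data": {"steps": [[0, 0, 0, 0, 0, 0.98], [0, 0, 0, 0, 0, 0.98], [0, 0, 0, 0, 0, 0.98], [0, 0, 0, 0, 0, 0.98], [0, 0, 0, 0, 0, 0.98]], "fingers": 0.22}}

```text
clock: 44.97
tcp_pos: [0.4731, -0.0504, 0.214]
ee_rot: [[0.444, 0.896, -0.0], [0.896, -0.444, 0.0], [-0.0, -0.0, -1.0]]
force: [-0.5, 0.1, -0.3]
gripper_width: 0.608
grasp_force: 0.0
```

Call:
{"op": "carry_out", "data": {"steps": [[0, 0, 0, 0, 0, 0.98], [0, 0, 0, 0, 0, 0.98], [0, 0, 0, 0, 0, 0.98], [0, 0, 0, 0, 0, 0.98], [0, 0, 0, 0, 0, 0.98]]}}

```text
clock: 45.38
tcp_pos: [0.4731, -0.0504, 0.2139]
ee_rot: [[0.813, 0.582, -0.0], [0.582, -0.813, 0.0], [-0.0, -0.0, -1.0]]
force: [0.3, 0.1, 0.9]
gripper_width: 0.613
grasp_force: 0.0
```

Call:
{"op": "carry_out", "data": {"steps": [[0, 0, 0, 0, 0, 0.98], [0, 0, 0, 0, 0, 0.98], [0, 0, 0, 0, 0, 0.98], [0, 0, 0, 0, 0, 0.98], [0, 0, 0, 0, 0, 0.98]]}}

```text
clock: 45.8
tcp_pos: [0.4731, -0.0504, 0.2139]
ee_rot: [[0.991, 0.131, -0.001], [0.131, -0.991, 0.0], [-0.0, -0.0, -1.0]]
force: [-0.7, -0.8, -0.2]
gripper_width: 0.61
grasp_force: 0.0
```

Call:
{"op": "carry_out", "data": {"steps": [[0, 0, 0, 0, 0, 0.98], [0, 0, 0, 0, 0, 0.04], [0.49, 0.79, 0, 0, 0, 0], [0.49, 0.79, 0, 0, 0, 0], [0.49, 0.79, 0, 0, 0, 0]]}}

```text
clock: 46.22
tcp_pos: [0.5122, -0.1088, 0.2141]
ee_rot: [[0.999, 0.038, -0.0], [0.038, -0.999, 0.0], [-0.0, -0.0, -1.0]]
force: [0.6, 0.8, 1.4]
gripper_width: 0.614
grasp_force: 0.0
```

Call:
{"op": "carry_out", "data": {"steps": [[0.49, 0.79, 0, 0, 0, 0], [0.49, 0.79, 0, 0, 0, 0], [0.49, 0.79, 0, 0, 0, 0], [0.49, 0.79, 0, 0, 0, 0], [0.49, 0.79, 0, 0, 0, 0]]}}

```text
clock: 46.63
tcp_pos: [0.5769, -0.206, 0.2138]
ee_rot: [[0.999, 0.037, -0.001], [0.037, -0.999, 0.0], [-0.001, -0.0, -1.0]]
force: [0.4, -0.6, 0.1]
gripper_width: 0.61
grasp_force: 0.0
```

Call:
{"op": "carry_out", "data": {"steps": [[0.49, 0.79, 0, 0, 0, 0], [0, 0, 0, 0, 0, 0], [0, 0, 0, 0, 0, 0], [0, 0, 0, 0, 0, 0], [0, 0, 0, 0, 0, 0]]}}

```text
clock: 47.05
tcp_pos: [0.5885, -0.2234, 0.2138]
ee_rot: [[0.999, 0.035, -0.002], [0.035, -0.999, 0.001], [-0.002, -0.001, -1.0]]
force: [-0.4, 0.2, -1.2]
gripper_width: 0.607
grasp_force: 0.0
```

Run:
```python
from station import manip
from h import *
for i in range(3): b=manip.snapshot("scene")
plan((.5892,-.2242,.09,.0335))
cv2.imwrite("pics/c11.png",crop(b["color"],285,120,130,100,6))
```

```text
t 47.2 at [ 0.5889 -0.2234  0.2142] yaw 0.035086556462621724 g 0.6136033318690811 0.0 F [-0.6028 -0.2031  0.2463] j6 1.1059402246995977
-> [0.5892, -0.2242, 0.09, 0.0335] 6
   [[0.0,0.01,0.83,0.0,0.0,0.0],[0.0,0.01,0.83,0.0,0.0,0.0],[0.0,0.01,0.83,0.0,0.0,0.0],[0.0,0.01,0.83,0.0,0.0,0.0],[0.0,0.01,0.83,0.0,0.0,0.0]]
   [[0.0,0.01,0.83,0.0,0.0,0.0]]
```

View pics/c11.png

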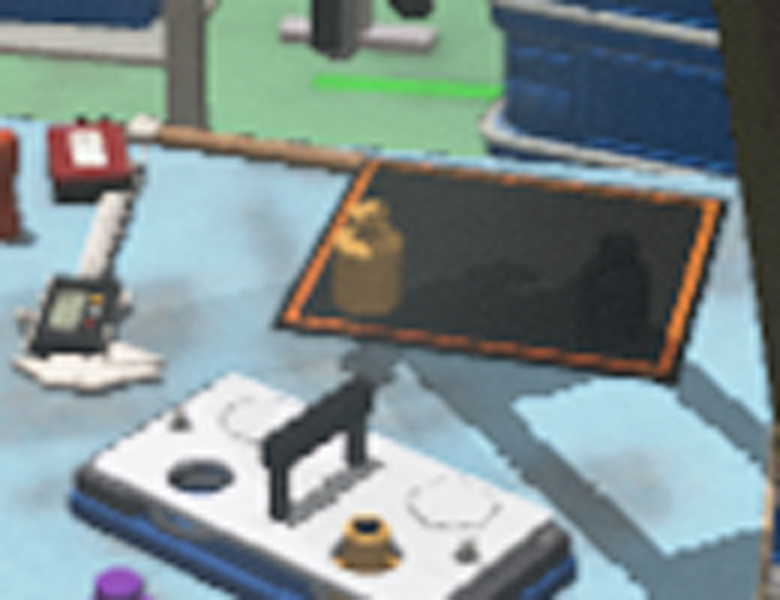

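The plate is fully down, with both dowel tips (180,420) and (468,548) showing as at the start and the brass bush in its nest. Now the brass weight.

Call:
{"op": "carry_out", "data": {"steps": [[0, 0.02, 1, 0, 0, 0], [0, 0, 1, 0, 0, 0], [0, 0, 1, 0, 0, 0], [0, 0, 1, 0, 0, 0], [0, 0, 0.6, 0, 0, 0]]}}

```text
clock: 47.62
tcp_pos: [0.588, -0.2237, 0.097]
ee_rot: [[0.999, 0.035, -0.003], [0.035, -0.999, 0.001], [-0.003, -0.001, -1.0]]
force: [0.3, -0.4, -0.1]
gripper_width: 0.612
grasp_force: 0.0
```

Call:
{"op": "carry_out", "data": {"steps": [[0, 0, 0.3, 0, 0, 0], [0, 0, 0.06, 0, 0, 0], [0, 0, 0, 0, 0, 0], [0, 0, 0, 0, 0, 0], [0, 0, 0, 0, 0, 0]]}}

```text
clock: 48.03
tcp_pos: [0.5904, -0.2252, 0.0917]
ee_rot: [[0.999, 0.034, 0.003], [0.034, -0.999, -0.001], [0.003, 0.001, -1.0]]
force: [-0.8, -0.6, 0.6]
gripper_width: 0.611
grasp_force: 0.0
```

Call:
{"op": "carry_out", "data": {"steps": [[0, 0, 0, 0, 0, 0], [0, 0, 0, 0, 0, 0], [0, 0, 0, 0, 0, 0], [0, 0, 0, 0, 0, 0], [0, 0, 0, 0, 0, 0]], "fingers": -1}}

```text
clock: 48.45
tcp_pos: [0.5901, -0.2252, 0.0916]
ee_rot: [[0.999, 0.034, 0.002], [0.034, -0.999, -0.001], [0.002, 0.001, -1.0]]
force: [-0.7, 0.7, 6.0]
gripper_width: 0.38
grasp_force: 40.1
```

Call:
{"op": "carry_out", "data": {"steps": [[0, 0, -0.6, 0, 0, 0], [0, 0, -1, 0, 0, 0], [0, 0, -1, 0, 0, 0], [0, 0, -1, 0, 0, 0], [0, 0, -1, 0, 0, 0]]}}

```text
clock: 48.87
tcp_pos: [0.5887, -0.2246, 0.2056]
ee_rot: [[0.999, 0.034, -0.002], [0.034, -0.999, 0.001], [-0.002, -0.001, -1.0]]
force: [0.1, -1.0, -2.9]
gripper_width: 0.377
grasp_force: 40.7
```

Call:
{"op": "carry_out", "data": {"steps": [[0, 0, -1, 0, 0, 0], [0, 0, -0.4, 0, 0, 0], [0, 0, 0, 0, 0, 0], [-0.33, -0.85, 0, 0, 0, 0], [-0.33, -0.85, 0, 0, 0, 0]]}}

```text
clock: 49.28
tcp_pos: [0.5708, -0.1832, 0.2383]
ee_rot: [[0.999, 0.032, -0.002], [0.032, -0.999, 0.001], [-0.002, -0.001, -1.0]]
force: [-0.8, 0.7, -4.5]
gripper_width: 0.378
grasp_force: 40.8
```

Call:
{"op": "carry_out", "data": {"steps": [[-0.33, -0.85, 0, 0, 0, 0], [-0.33, -0.85, 0, 0, 0, 0], [-0.33, -0.85, 0, 0, 0, 0], [-0.33, -0.85, 0, 0, 0, 0], [-0.33, -0.85, 0, 0, 0, 0]]}}

```text
clock: 49.7
tcp_pos: [0.5248, -0.077, 0.2379]
ee_rot: [[0.999, 0.034, -0.004], [0.034, -0.999, 0.001], [-0.004, -0.001, -1.0]]
force: [0.7, 0.8, -4.2]
gripper_width: 0.378
grasp_force: 40.8
```

Run:
```python
from station import manip
from h import *
for i in range(7): b=manip.snapshot("scene")
plan((.5268,-.0772,.117,.0335))
```

```text
t 50.05 at [ 0.527  -0.0789  0.2395] yaw 0.03325010645438507 g 0.38079166330412034 40.86362103436841 F [ 0.6002 -0.627  -3.0269] j6 1.3100481793777972
-> [0.5268, -0.0772, 0.117, 0.0335] 6
   [[0.0,-0.01,0.82,0.0,0.0,0.0],[0.0,-0.01,0.82,0.0,0.0,0.0],[0.0,-0.01,0.82,0.0,0.0,0.0],[0.0,-0.01,0.82,0.0,0.0,0.0],[0.0,-0.01,0.82,0.0,0.0,0.0]]
   [[0.0,-0.01,0.82,0.0,0.0,0.0]]
```

Call:
{"op": "carry_out", "data": {"steps": [[0.03, -0.06, 1, 0, 0, 0], [0, 0, 1, 0, 0, 0], [0, 0, 1, 0, 0, 0], [0, 0, 1, 0, 0, 0], [0, 0, 0.45, 0, 0, 0]]}}

```text
clock: 50.47
tcp_pos: [0.5263, -0.0773, 0.1258]
ee_rot: [[0.999, 0.033, -0.004], [0.033, -0.999, 0.001], [-0.004, -0.001, -1.0]]
force: [-1.2, 0.3, -3.3]
gripper_width: 0.378
grasp_force: 40.8
```

Call:
{"op": "carry_out", "data": {"steps": [[0, 0, 0.15, 0, 0, 0], [0, 0, 0, 0, 0, 0], [0, 0, 0, 0, 0, 0], [0, 0, 0.1, 0, 0, 0], [0, 0, 0, 0, 0, 0]]}}

```text
clock: 50.88
tcp_pos: [0.5282, -0.077, 0.1235]
ee_rot: [[0.999, 0.034, 0.002], [0.034, -0.999, -0.0], [0.002, 0.001, -1.0]]
force: [-0.1, -0.2, -3.3]
gripper_width: 0.377
grasp_force: 40.9
```

Call:
{"op": "carry_out", "data": {"steps": [[0, 0, 0.08, 0, 0, 0], [0, 0, 0, 0, 0, 0], [0, 0, 0, 0, 0, 0], [0, 0, 0, 0, 0, 0]]}}

```text
clock: 51.22
tcp_pos: [0.5274, -0.0766, 0.1209]
ee_rot: [[0.999, 0.034, 0.0], [0.034, -0.999, -0.0], [0.0, 0.0, -1.0]]
force: [-0.2, -0.6, -3.8]
gripper_width: 0.378
grasp_force: 40.9
```

Call:
{"op": "carry_out", "data": {"steps": [[0, 0, 0.08, 0, 0, 0], [0, 0, 0, 0, 0, 0], [0, 0, 0, 0, 0, 0], [0, 0, 0, 0, 0, 0]]}}

```text
clock: 51.55
tcp_pos: [0.5275, -0.0767, 0.1187]
ee_rot: [[0.999, 0.034, 0.0], [0.034, -0.999, -0.0], [0.0, 0.0, -1.0]]
force: [-0.6, 0.1, -2.4]
gripper_width: 0.375
grasp_force: 40.9
```

Call:
{"op": "carry_out", "data": {"steps": [[0, 0, 0.03, 0, 0, 0], [0, 0, 0, 0, 0, 0], [0, 0, 0, 0, 0, 0], [0, 0, 0, 0, 0, 0]]}}

```text
clock: 51.88
tcp_pos: [0.5275, -0.0767, 0.1186]
ee_rot: [[0.999, 0.034, 0.001], [0.034, -0.999, -0.0], [0.001, 0.0, -1.0]]
force: [-0.9, 1.1, 6.0]
gripper_width: 0.378
grasp_force: 41.7
```

Call:
{"op": "carry_out", "data": {"steps": [[0, 0, 0, 0, 0, 0], [0, 0, 0, 0, 0, 0], [0, 0, 0, 0, 0, 0], [0, 0, 0, 0, 0, 0], [0, 0, -0.4, 0, 0, 0]], "fingers": 0.22}}

```text
clock: 52.3
tcp_pos: [0.5262, -0.0764, 0.1266]
ee_rot: [[0.999, 0.034, -0.004], [0.034, -0.999, 0.001], [-0.004, -0.001, -1.0]]
force: [-0.6, 0.5, 0.4]
gripper_width: 0.61
grasp_force: 0.0
```

Call:
{"op": "carry_out", "data": {"steps": [[0, 0, -0.6, 0, 0, 0], [0, 0, -1, 0, 0, 0], [0, 0, -1, 0, 0, 0], [0, 0, -0.8, 0, 0, 0], [0, 0, 0, 0, 0, 0]]}}

```text
clock: 52.72
tcp_pos: [0.53, -0.0772, 0.2178]
ee_rot: [[0.999, 0.034, 0.009], [0.034, -0.999, -0.002], [0.009, 0.002, -1.0]]
force: [1.5, -0.4, 0.2]
gripper_width: 0.606
grasp_force: 0.0
```

Call:
{"op": "carry_out", "data": {"steps": [[-0.24, 0.89, 0, 0, 0, 0], [-0.24, 0.89, 0, 0, 0, 0], [-0.24, 0.89, 0, 0, 0, 0], [-0.24, 0.89, 0, 0, 0, 0], [-0.24, 0.89, 0, 0, 0, 0]]}}

```text
clock: 53.13
tcp_pos: [0.5005, -0.1896, 0.2128]
ee_rot: [[0.999, 0.034, -0.001], [0.034, -0.999, 0.0], [-0.001, -0.0, -1.0]]
force: [-0.1, -0.8, 0.2]
gripper_width: 0.609
grasp_force: 0.0
```

Call:
{"op": "carry_out", "data": {"steps": [[-0.24, 0.89, 0, 0, 0, 0], [-0.24, 0.89, 0, 0, 0, 0], [-0.24, 0.89, 0, 0, 0, 0], [-0.24, 0.89, 0, 0, 0, 0], [0, 0, 0, 0, 0, 0]]}}

```text
clock: 53.55
tcp_pos: [0.4796, -0.2824, 0.2128]
ee_rot: [[1.0, 0.031, 0.0], [0.031, -1.0, -0.002], [0.0, 0.002, -1.0]]
force: [1.2, -0.7, -0.6]
gripper_width: 0.609
grasp_force: 0.0
```

Run:
```python
from station import manip
from h import *
for i in range(8): b=manip.snapshot("scene")
plan((.4809,-.2776,.0914,.0335))
cv2.imwrite("pics/c12.png",crop(b["color"],285,120,130,100,6))
```

```text
t 53.95 at [ 0.4803 -0.2776  0.2129] yaw 0.03507569231289725 g 0.6078884482408536 0.0 F [0.4548 0.3268 0.503 ] j6 0.9353053161063147
-> [0.4809, -0.2776, 0.0914, 0.0335] 6
   [[0.0,0.0,0.81,0.0,0.0,0.0],[0.0,0.0,0.81,0.0,0.0,0.0],[0.0,0.0,0.81,0.0,0.0,0.0],[0.0,0.0,0.81,0.0,0.0,0.0],[0.0,0.0,0.81,0.0,0.0,0.0]]
   [[0.0,0.0,0.81,0.0,0.0,0.0]]
```

View pics/c12.png

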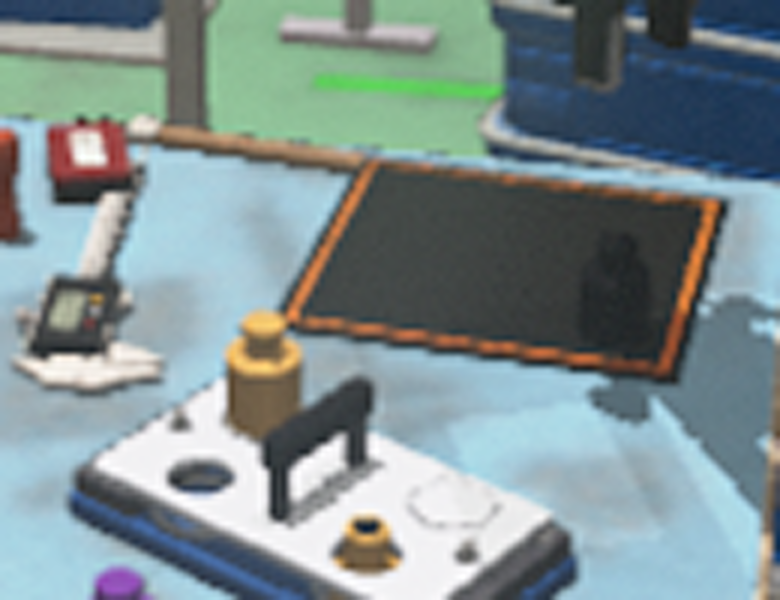

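Brass is back on its ring at (263,375), the same place as at the start (shifted only by the crop's 20 px offset). Now the black weight.

Call:
{"op": "carry_out", "data": {"steps": [[0, 0, 1, 0, 0, 0], [0, 0, 1, 0, 0, 0], [0, 0, 1, 0, 0, 0], [0, 0, 1, 0, 0, 0], [0, 0, 0.5, 0, 0, 0]]}}

```text
clock: 54.37
tcp_pos: [0.4792, -0.2771, 0.0979]
ee_rot: [[0.999, 0.035, -0.003], [0.035, -0.999, 0.002], [-0.003, -0.002, -1.0]]
force: [-0.6, 0.8, -0.3]
gripper_width: 0.609
grasp_force: 0.0
```

Call:
{"op": "carry_out", "data": {"steps": [[0, 0, 0.3, 0, 0, 0], [0, 0, 0.06, 0, 0, 0], [0, 0, 0, 0, 0, 0], [0, 0, 0, 0, 0, 0], [0, 0, 0, 0, 0, 0]]}}

```text
clock: 54.78
tcp_pos: [0.481, -0.279, 0.0926]
ee_rot: [[0.999, 0.034, 0.002], [0.034, -0.999, -0.001], [0.002, 0.001, -1.0]]
force: [0.6, 0.1, 0.0]
gripper_width: 0.61
grasp_force: 0.0
```

Call:
{"op": "carry_out", "data": {"steps": [[0, 0, 0, 0, 0, 0], [0, 0, 0, 0, 0, 0], [0, 0, 0, 0, 0, 0], [0, 0, 0, 0, 0, 0], [0, 0, 0, 0, 0, 0]], "fingers": -1}}

```text
clock: 55.2
tcp_pos: [0.4807, -0.2789, 0.0926]
ee_rot: [[0.999, 0.034, 0.002], [0.034, -0.999, -0.001], [0.002, 0.001, -1.0]]
force: [0.3, 1.0, 5.6]
gripper_width: 0.379
grasp_force: 39.6
```

Call:
{"op": "carry_out", "data": {"steps": [[0, 0, -0.6, 0, 0, 0], [0, 0, -1, 0, 0, 0], [0, 0, -1, 0, 0, 0], [0, 0, -1, 0, 0, 0], [0, 0, -1, 0, 0, 0]]}}

```text
clock: 55.62
tcp_pos: [0.4796, -0.2783, 0.2073]
ee_rot: [[0.999, 0.034, -0.001], [0.034, -0.999, 0.001], [-0.001, -0.001, -1.0]]
force: [0.9, -0.7, -1.9]
gripper_width: 0.375
grasp_force: 40.7
```

Call:
{"op": "carry_out", "data": {"steps": [[0, 0, -1, 0, 0, 0], [0, 0, -0.4, 0, 0, 0], [-0.23, -0.89, 0, 0, 0, 0], [-0.23, -0.89, 0, 0, 0, 0], [-0.23, -0.89, 0, 0, 0, 0]]}}

```text
clock: 56.03
tcp_pos: [0.4599, -0.2118, 0.2409]
ee_rot: [[0.999, 0.033, -0.001], [0.033, -0.999, 0.0], [-0.001, -0.001, -1.0]]
force: [0.2, 0.5, -2.5]
gripper_width: 0.376
grasp_force: 40.7
```

Call:
{"op": "carry_out", "data": {"steps": [[-0.23, -0.89, 0, 0, 0, 0], [-0.23, -0.89, 0, 0, 0, 0], [-0.23, -0.89, 0, 0, 0, 0], [-0.23, -0.89, 0, 0, 0, 0], [-0.23, -0.89, 0, 0, 0, 0]]}}

```text
clock: 56.45
tcp_pos: [0.4271, -0.1011, 0.2406]
ee_rot: [[0.999, 0.033, -0.001], [0.033, -0.999, 0.001], [-0.001, -0.001, -1.0]]
force: [-0.2, 0.0, -2.5]
gripper_width: 0.377
grasp_force: 40.7
```

Call:
{"op": "carry_out", "data": {"steps": [[-0.23, -0.89, 0, 0, 0, 0], [0, 0, 0, 0, 0, 0], [0, 0, 0, 0, 0, 0], [0, 0, 0, 0, 0, 0], [0, 0, 0, 0, 0, 0]]}}

```text
clock: 56.87
tcp_pos: [0.4222, -0.0809, 0.2413]
ee_rot: [[0.999, 0.033, 0.0], [0.033, -0.999, -0.0], [0.0, 0.0, -1.0]]
force: [-0.7, 0.3, -2.2]
gripper_width: 0.373
grasp_force: 40.8
```

Run:
```python
from station import manip
from h import *
for i in range(3): b=manip.snapshot("scene")
plan((.4227,-.0791,.1185,.0335))
```

```text
t 57.0167 at [ 0.4221 -0.081   0.2413] yaw 0.032734953111408595 g 0.37555635677215504 40.789921261311974 F [ 0.7119  0.7466 -2.53  ] j6 1.2503538878714906
-> [0.4227, -0.0791, 0.1185, 0.0335] 6
   [[0.0,-0.01,0.82,0.0,0.0,0.0],[0.0,-0.01,0.82,0.0,0.0,0.0],[0.0,-0.01,0.82,0.0,0.0,0.0],[0.0,-0.01,0.82,0.0,0.0,0.0],[0.0,-0.01,0.82,0.0,0.0,0.0]]
   [[0.0,-0.01,0.82,0.0,0.0,0.0]]
```

Call:
{"op": "carry_out", "data": {"steps": [[0.02, -0.08, 1, 0, 0, 0], [0, 0, 1, 0, 0, 0], [0, 0, 1, 0, 0, 0], [0, 0, 1, 0, 0, 0], [0, 0, 0.5, 0, 0, 0]]}}

```text
clock: 57.43
tcp_pos: [0.4213, -0.0785, 0.1267]
ee_rot: [[0.999, 0.033, -0.003], [0.033, -0.999, 0.001], [-0.003, -0.001, -1.0]]
force: [-0.1, 1.2, -1.4]
gripper_width: 0.377
grasp_force: 40.8
```

Call:
{"op": "carry_out", "data": {"steps": [[0, 0, 0.2, 0, 0, 0], [0, 0, 0, 0, 0, 0], [0, 0, 0, 0, 0, 0], [0, 0, 0.08, 0, 0, 0], [0, 0, 0, 0, 0, 0]]}}

```text
clock: 57.85
tcp_pos: [0.423, -0.0785, 0.1227]
ee_rot: [[0.999, 0.034, 0.002], [0.034, -0.999, -0.001], [0.002, 0.001, -1.0]]
force: [0.2, -0.3, -2.3]
gripper_width: 0.376
grasp_force: 40.8
```

Call:
{"op": "carry_out", "data": {"steps": [[0, 0, 0.04, 0, 0, 0], [0, 0, 0, 0, 0, 0], [0, 0, 0, 0, 0, 0], [0, 0, 0, 0, 0, 0]]}}

```text
clock: 58.18
tcp_pos: [0.4222, -0.0782, 0.1212]
ee_rot: [[0.999, 0.034, 0.001], [0.034, -0.999, -0.0], [0.001, 0.0, -1.0]]
force: [-0.7, 0.4, -1.8]
gripper_width: 0.373
grasp_force: 40.8
```

Call:
{"op": "carry_out", "data": {"steps": [[0, 0, 0.06, 0, 0, 0], [0, 0, 0, 0, 0, 0], [0, 0, 0, 0, 0, 0], [0, 0, 0, 0, 0, 0]]}}

```text
clock: 58.52
tcp_pos: [0.4223, -0.0782, 0.1196]
ee_rot: [[0.999, 0.034, 0.001], [0.034, -0.999, -0.0], [0.001, 0.0, -1.0]]
force: [-0.6, -0.5, 2.5]
gripper_width: 0.375
grasp_force: 41.3
```

Call:
{"op": "carry_out", "data": {"steps": [[0, 0, 0.02, 0, 0, 0], [0, 0, 0, 0, 0, 0], [0, 0, 0, 0, 0, 0], [0, 0, 0, 0, 0, 0]]}}

```text
clock: 58.85
tcp_pos: [0.4224, -0.0782, 0.1196]
ee_rot: [[0.999, 0.034, 0.001], [0.034, -0.999, -0.0], [0.001, 0.0, -1.0]]
force: [-1.2, 0.9, 9.2]
gripper_width: 0.379
grasp_force: 42.0
```

Seated at the expected height. Releasing, then rising and moving away toward −y.

Call:
{"op": "carry_out", "data": {"steps": [[0, 0, 0, 0, 0, 0], [0, 0, 0, 0, 0, 0], [0, 0, 0, 0, 0, 0], [0, 0, 0, 0, 0, 0], [0, 0, -0.4, 0, 0, 0]], "fingers": 0.22}}

```text
clock: 59.27
tcp_pos: [0.4211, -0.0779, 0.1277]
ee_rot: [[0.999, 0.034, -0.003], [0.034, -0.999, 0.001], [-0.003, -0.001, -1.0]]
force: [-0.2, 0.4, -1.2]
gripper_width: 0.609
grasp_force: 0.0
```

Call:
{"op": "carry_out", "data": {"steps": [[0, 0, -0.6, 0, 0, 0], [0, 0, -1, 0, 0, 0], [0, 0, -1, 0, 0, 0], [0, 0, -1, 0, 0, 0], [0, 0, -1, 0, 0, 0]]}}

```text
clock: 59.68
tcp_pos: [0.4218, -0.0781, 0.2448]
ee_rot: [[0.999, 0.034, -0.001], [0.034, -0.999, 0.0], [-0.001, -0.0, -1.0]]
force: [1.0, -1.0, -0.3]
gripper_width: 0.614
grasp_force: 0.0
```

Call:
{"op": "carry_out", "data": {"steps": [[0, 0.9, 0, 0, 0, 0], [0, 0.9, 0, 0, 0, 0], [0, 0.9, 0, 0, 0, 0], [0, 0.9, 0, 0, 0, 0], [0, 0.9, 0, 0, 0, 0]]}}

```text
clock: 60.1
tcp_pos: [0.4257, -0.1915, 0.2438]
ee_rot: [[0.999, 0.034, -0.0], [0.034, -0.999, 0.0], [-0.0, -0.0, -1.0]]
force: [0.1, -0.4, -0.2]
gripper_width: 0.61
grasp_force: 0.0
```

Call:
{"op": "carry_out", "data": {"steps": [[0, 0.9, 0, 0, 0, 0], [0, 0.9, 0, 0, 0, 0], [0, 0.9, 0, 0, 0, 0], [0, 0.9, 0, 0, 0, 0], [0, 0, 0, 0, 0, 0]]}}

```text
clock: 60.52
tcp_pos: [0.4298, -0.2847, 0.2438]
ee_rot: [[1.0, 0.031, 0.001], [0.031, -0.999, -0.003], [0.001, 0.003, -1.0]]
force: [0.7, 0.6, 0.5]
gripper_width: 0.608
grasp_force: 0.0
```

Run:
```python
from station import manip
from h import *
for i in range(7): a=manip.snapshot("scene")
b=manip.snapshot("top")
plan()
cv2.imwrite("pics/c13.png",np.hstack([crop(a["color"],290,150,100,100,4),crop(b["color"],185,130,200,200,2)]))
# compare with start in jig region
a0=np.load("s0.npy",allow_pickle=True).item()["color"];d=np.abs(a0.astype(int)-a["color"])[165:235,295:385].max(2)
print((d>60).sum())
```

```text
t 60.9167 at [ 0.4289 -0.2796  0.2439] yaw 0.03491393325183823 g 0.6113769855613429 0.0 F [ 0.5095  0.1655 -0.1475] j6 0.8754459359807036
21
```

View pics/c13.png

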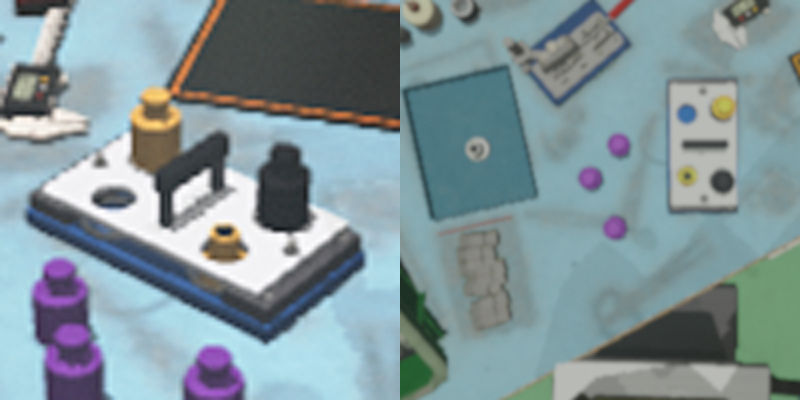

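Both weights are back on the seated plate, the steel bush is in the tray (right half (478,150)) and the brass bush is in its nest. Handing in.

```bash
python3 -c "
from station import manip
print(manip.hand_in())"
```

```text
the job is handed in; nothing more can be done
None
```

I handed the job in at about 61 s with every step carried out in order; the hand-in returned no verdict, but the last pictures show the plate down on its dowels, both weights back in place, the steel bush upright in the tray and the brass bush in its nest.

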